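# Snap a cartridge filter element into its cap and tug-test it

### The arm

A 7-joint arm with a two-finger parallel gripper is mounted at the origin on the work surface. World frame = base frame: x ahead of the robot, y to its left, z up, the work surface at z = 0. Lengths are in m, angles in degrees, forces in N, time in s.
With the tool pointing down it reaches from about 0.35 to 0.9 m from the base axis. Payload 19.9 kg.
Tool frame: the origin (TCP) lies on the mounting face of the last link; the fingertips stand 173 mm ahead of it and the grasp point (between the pads) lies hold_point_z ahead of it (hold_point_z is the distance from the TCP to the grasp point, in m); z points along the fingers, x is the direction in which the jaws open and shut, and the axes are right-handed (so a half turn about z gives the same grasp; the last joint's range is limited). The gripper opens to 85 mm and grips with 20 to 120 N. Pads are 22 mm wide; open, the fingers measure 114 mm over their backs; the gripper's body (76 mm by 85 mm) begins 54 mm behind the grasp point. The pads swing forward as they close: fully open they stand 13 mm farther back than shut.
Start: joints at [69.013, 23.915, -0.59, 92.452, 0.269, 63.638, -3.037], TCP at [0.199, -0.592, 0.405] pointing down, gripper open.
Joint ranges: [-161.28, 161.28], [-22.2, 115.67], [-73.04, 71.86], [3.21, 147.25], [-68.34, 248.33], [10.77, 114.83], [-161.83, 161.83]. Speed limits (degrees/s): [108.29, 108.29, 136.94, 136.94, 172.46, 172.46, 172.46].

### API

Orientations are given as a 3x3 rotation matrix whose columns are the frame's x, y, z axes.
In Python, from cell import read_state, get_image, camera_model, finish_job, hold_point_z gives the robot as it stands.
- The arm moves only by the tool jog_arm, never from a script. Its argument "rows" is a list that holds one entry, the list of rows, each a list of 6 numbers: the shift along the tool's x, y, z in cm, then the turn, a rotation vector about the tool's x, y, z in degrees. A call has 1 to 12 rows; each row is the pose to reach, as a shift and turn from the pose commanded when the call began, along the tool's axes at that moment; what a row does not reach only later rows make up. A row lasts 1/10 s, in which the tool goes at most 50 mm and 8.59 degrees, less where a joint would pass 70% of its speed; a pose out of reach is approached as far as the arm can. A call with a gripper value outside its range is refused whole. "fingers" is the gripper's target within -1 to 1 (fully open at 1, half-way at 0, shut at -1), set as the call begins (left out, the last holds). The fingers move at their own pace and stop on an object; "newtons" is the grip in N (left out, the last holds). Time passes only in rows, so rows that repeat a pose let the fingers close. It gives the time, the measured TCP pose, the force and the opening at its end, in the units of the state.
- read_state(): the state, without advancing time (a new reading comes with each control period).
- get_image(name): name is "scene" or "side" or "wrist"; returns the picture (420x560x3 uint8, red, green, blue); there is no depth.
- camera_model(name): a dict with "fx", "fy", "cx", "cy" (pixels), "R" (3x3) and "t" (3): a world point X has camera coordinates R X + t; the wrist camera has in their place "tool_from_camera" (4x4, takes a point from camera to tool coordinates, whose origin is the TCP and whose axes are the tool frame's). Camera axes: x right, y down, z forward; pixel columns grow to the right and rows downward; lengths in m; the calibration is good to about 2 mm. A picture is of the moment at which its call begins: read the wrist's pose just before it. camera_model takes no time and is no camera call.
- finish_job(): hands the job in, once; it reports no verdict.
The state is a dict: "time": time; "q": joint angles; "qvel": joint speeds; "effort": joint torques, N m; "tcp_pos": TCP position; "eef_rot": TCP orientation; "force": force on the tool from outside, world axes, zero at the start; "wrist_torque": the same for the moment, N m; "gripper_width": opening from 0.0 (shut) to 1.0 (fully open).
Only numpy, scipy, OpenCV 4.12 (cv2) and the standard library are available. Lean on these libraries where they do the work, as an engineer would, in place of code of your own. Each camera call takes 0.05 s, during which the arm holds its last target.

### The job

Fit the new oil-filter element: draw it right out of its carton by the snap end that sticks out, put it down on the bench and let go, then take it again by its closed end, stand it snap end down in the filter cap clamped in the vise and push it down over the prongs until it clicks fully home. Then prove that the clip holds: pull the element straight up with a steady 15 N or so for about a second, and never more than 25 N, which would break the prongs. Leave it standing clipped in the cap, let go, and do not knock over or push about anything else on the bench.

Things in the scene. Friction and masses are not known exactly. Their poses are not given: they have to be found in the camera images.
- element: New cartridge oil-filter element, a bar 88 mm long of cream pleated paper between black end plates, ten-sided (does not roll): 49 mm over flats, 51 mm over corners along its whole length; about 90 g. Origin: centre of the snap end's outer face, the plate with a round 22 mm hole, 5 mm thick, hollow behind (38 mm wide, 25 mm deep). z axis: from snap end to closed end.
- closed_end (a point): Centre of the element's closed end (solid plate), 88 mm from the snap end. At the start the element lies level in the carton along the carton's x axis, closed end inside, snap end and about 40 mm of its length sticking out of the mouth, its axis 27 mm above the bench.
- carton: Plain dark-blue cardboard carton lying on its side, stuck to the bench, 94 mm long (its x axis), 62 mm wide, 62 mm high, board 3 mm thick, inside 56 x 56 mm. Origin: centre of its underside. Open at its -x end, where thin flaps stand out at the sides and top; they give way.
- carton_mouth (a point): Centre of the carton's open end, 31 mm above the bench.
- vise: Low grey machine vise bolted to the bench, holding the cap. Origin: on the bench straight below the cap's axis. Along its x axis it reaches from -132 mm (screw end) to +105 mm; 80 mm wide, bolt lugs 116 mm; jaws 60 mm high. The bench between vise and carton is free.
- cap_seat (a point): Centre of the flat inner floor of the filter-housing cap, 66 mm above the bench, z up. The cap is a black threaded plastic cup, mouth up, fixed by its hexagon in the vise: 68 mm outside, 59 mm inside diameter. When the element is home its snap-end face lies on this floor.
- cap_rim (a point): Centre of the cap's mouth, 34 mm above its inner floor, 100 mm above the bench.
- spigot: Snap spigot in the cap's middle: three grey springy barbed prongs, 22.5 mm high; tips within 11 mm diameter, barbs spreading to 29 mm. Origin: centre of the cap's floor (as cap_seat). The element's hole goes over it; pushing takes about 7 to 12 N, then the barbs snap out over the 5 mm end plate. Clipped, the element has 2.5 mm free play upward, then the barbs stop it firmly.
- spin_on: Bystander: white spin-on filter canister, 76 mm diameter, 97 mm high, standing. Origin: centre of its underside.
- wide_element: Bystander: another cartridge element, wider and shorter (66 mm diameter, 58 mm high), standing. Origin: centre of its underside.
- oil_bottle: Bystander: full dark oil bottle, 62 x 100 mm, 204 mm high, standing. Origin: centre of its underside.
- cup_wrench: Bystander: open steel cup, a cap-type filter wrench, 80 mm diameter, 40 mm high. Origin: centre of its underside.
- wrench: Bystander: steel spanner 200 mm long, lying along its x axis. Origin: middle of its underside.
- screwdriver: Bystander: screwdriver with black handle, 200 mm long, lying along its x axis, handle to -x. Origin: middle of its underside.
- washer_tray: Bystander: steel parts tray 130 x 100 mm, 22 mm high, with copper washers. Origin: centre of its underside.
Mind the look-alikes: they are no part of the job. There is more than one size of the vise; the job needs the smaller. What is shaped like the element but turquoise is not meant.

How it is judged:
By the outcome, as a careful person would: the job done as asked, in the order asked, and still so for the second after the job is handed in, with the robot touching nothing.
It also fails if it takes over 72 s, if anything falls off the work surface, if the arm or the gripper's body presses on something with over 40 N, if the wrist force passes 120 N, or if a joint passes its speed limit or range.

## Working session

There is one attempt and no reset: what is moved stays moved. The work goes in short steps, Python scripts to look and compute and a tool call to move; the robot and the scene stay as the last step left them, time stands still between calls to the robot, and variables do not carry over. Pictures are saved under pics/ and viewed, and the job is handed in when it is done.

Besides the shell and the picture viewer there is one more tool, called in YAML: its name, and indented under it one key for each argument. jog_arm: Moves the arm, as the interface text tells. Its arguments: {"type":"object","properties":{"rows":{"type":"array","items":{"type":"array","items":{"type":"array","items":{"type":"number"}}}},"fingers":{"type":"number"},"newtons":{"type":"number"}},"required":["rows"]}

```bash
ls; mkdir -p pics; python3 - <<'E'
from cell import *
import cv2
print(read_state()); print(hold_point_z() if callable(hold_point_z) else hold_point_z)
for n in ["scene","side","wrist"]:
    im=get_image(n); cv2.imwrite(f"pics/{n}0.png",im[:,:,::-1]); print(camera_model(n))
E
```

```text
pics
{'time': 0.0, 'q': array([69.01260964, 23.94575909, -0.59247088, 92.4855826 ,  0.27006763,
       63.63608579, -3.03492376]), 'qvel': array([-0.01312875,  0.09070327, -0.08938032, -0.02058909,  0.00529554,
       -0.02008497, -0.00340161]), 'effort': array([ 1.55640209e-03, -8.64453721e+01,  6.79523684e-01, -4.34903669e+01,
        1.91342889e-02,  7.24368045e-03, -1.47695010e-05]), 'tcp_pos': array([ 0.19942741, -0.59218487,  0.40408438]), 'eef_rot': array([[ 3.19193184e-01, -9.47689565e-01, -4.47551770e-04],
       [-9.47688973e-01, -3.19193487e-01,  1.06245573e-03],
       [-1.14973382e-03,  8.50112483e-05, -9.99999335e-01]]), 'force': array([ 0.12042693,  0.67365593, -0.19135511]), 'wrist_torque': array([-0.00117136, -0.04190705, -0.01751085]), 'gripper_width': 1.001796485200643}
0.1547
{'fx': 439.49429916674427, 'fy': 439.49429916674427, 'cx': 283.5270346020866, 'cy': 204.59145256479104, 'R': array([[-0.52479175,  0.85115504, -0.01134535],
       [ 0.6671679 ,  0.40300129, -0.6264798 ],
       [-0.52865925, -0.33634069, -0.77935508]]), 't': array([ 0.26573982, -0.29216592,  1.40689314])}
{'fx': 487.89705542714313, 'fy': 487.89705542714313, 'cx': 272.4164916431125, 'cy': 212.11523791216732, 'R': array([[-0.71309943, -0.70077999,  0.01991478],
       [-0.4577654 ,  0.44392194, -0.77031432],
       [ 0.53098026, -0.558427  , -0.63735332]]), 't': array([0.35579594, 0.29973961, 1.28083043])}
{'fx': 312.43238354093273, 'fy': 312.43238354093273, 'cx': 277.5878806065678, 'cy': 213.99219226156433, 'tool_from_camera': array([[ 9.99999183e-01, -1.26769916e-03, -1.66187701e-04,
         5.30086138e-04],
       [ 1.25442954e-03,  9.47686493e-01,  3.19200152e-01,
        -8.14677606e-02],
       [-2.47155925e-04, -3.19200100e-01,  9.47687309e-01,
         3.03231313e-02],
       [ 0.00000000e+00,  0.00000000e+00,  0.00000000e+00,
         1.00000000e+00]])}
```

View pics/scene0.png

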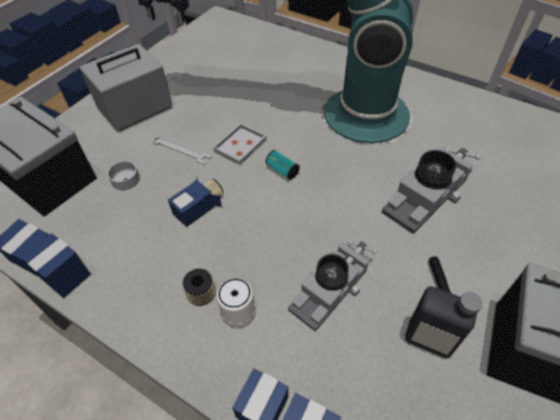

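View pics/side0.png

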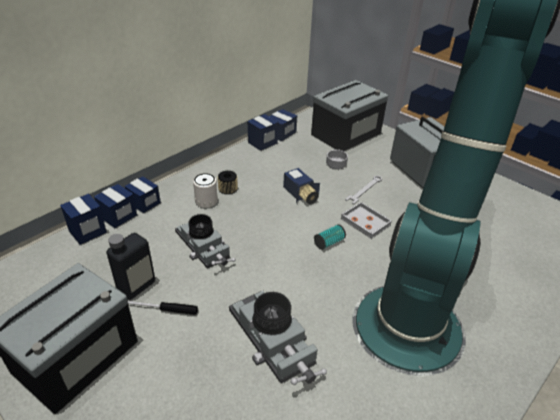

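View pics/wrist0.png

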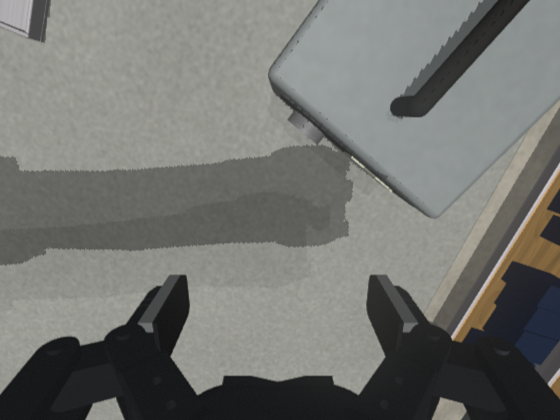

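The scene view shows the carton at (195,200), with the cream element sticking out at (214,188). The turquoise look-alike is at (282,165) and the wide element at (199,287). The smaller vise is at (333,272) and the larger one at (436,168). I'll check these in close crops.

```bash
cat > h.py <<'E'
import numpy as np, cv2
from cell import *
def ray(n,u,v):
    c=camera_model(n); R=np.array(c['R']);t=np.array(c['t'])
    d=R.T@np.array([(u-c['cx'])/c['fx'],(v-c['cy'])/c['fy'],1]); return -R.T@t,d
def atz(n,u,v,z):
    o,d=ray(n,u,v); return o+d*(z-o[2])/d[2]
def proj(n,X):
    c=camera_model(n); p=np.array(c['R'])@np.array(X)+c['t']; return np.array([c['fx']*p[0]/p[2]+c['cx'],c['fy']*p[1]/p[2]+c['cy']])
def wcam(s):
    c=camera_model('wrist'); T=np.eye(4);T[:3,:3]=s['eef_rot'];T[:3,3]=s['tcp_pos'];return T@c['tool_from_camera'],c
def watz(s,u,v,z):
    T,c=wcam(s); d=T[:3,:3]@np.array([(u-c['cx'])/c['fx'],(v-c['cy'])/c['fy'],1]); o=T[:3,3]; return o+d*(z-o[2])/d[2]
def wproj(s,X):
    T,c=wcam(s); p=T[:3,:3].T@(np.array(X)-T[:3,3]); return np.array([c['fx']*p[0]/p[2]+c['cx'],c['fy']*p[1]/p[2]+c['cy']])
E
python3 - <<'E'
from h import *
a=cv2.imread('pics/scene0.png');b=cv2.imread('pics/side0.png')
def crop(im,x,y,w,h,W=390,H=290): return cv2.resize(im[y:y+h,x:x+w],(W,H),interpolation=cv2.INTER_CUBIC)
o=np.vstack([np.hstack([crop(a,155,165,90,67),crop(a,285,235,94,70+20-20)]),np.hstack([crop(b,270,155,90,67),crop(b,165,205,94,70)])])
cv2.imwrite('pics/crop0.png',o)
for n,l in (('scene',[('el',214,188,.027),('car',192,200,.05),('cap',333,268,.1),('BIG',436,165,.1),('turq',282,165,.03),('wide',198,280,.058),('spin',235,292,.097),('bot',440,320,.1),('cup',123,172,.04),('wr',182,151,0),('tray',240,144,.01)]),('side',[('el',309,196,.027),('car',298,180,.06),('cap',200,222,.1),('BIG',272,308,.1),('spin',205,178,.097)])):
  for k,u,v,z in l: print(n,k,atz(n,u,v,z).round(3))
E
```

```text
scene el [ 0.523 -0.209  0.027]
scene car [ 0.599 -0.218  0.05 ]
scene cap [0.617 0.194 0.1  ]
scene BIG [0.212 0.278 0.1  ]
scene turq [ 0.358 -0.096  0.03 ]
scene wide [ 0.775 -0.055  0.058]
scene spin [0.771 0.047 0.097]
scene bot [0.613 0.427 0.1  ]
scene cup [ 0.613 -0.45   0.04 ]
scene wr [ 0.439 -0.397  0.   ]
scene tray [ 0.333 -0.259  0.01 ]
side el [ 0.528 -0.207  0.027]
side car [ 0.587 -0.214  0.06 ]
side cap [0.61  0.193 0.1  ]
side BIG [0.237 0.271 0.1  ]
side spin [0.775 0.039 0.097]
```

View pics/crop0.png

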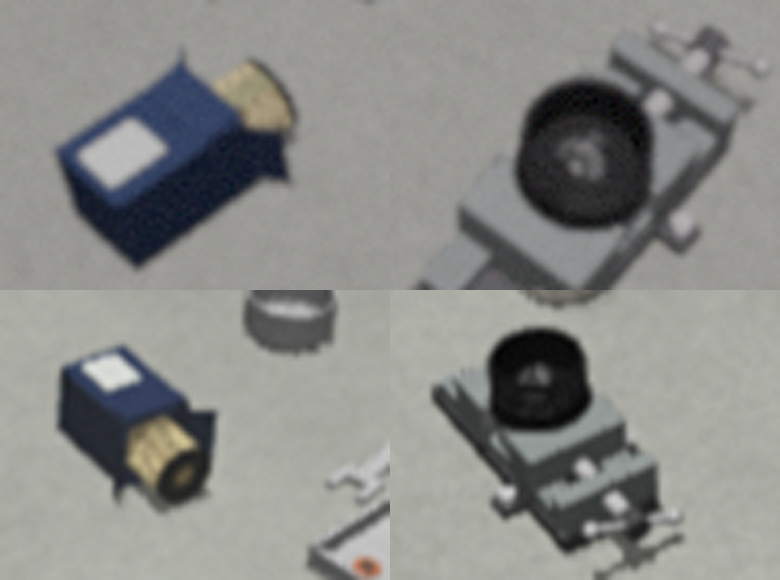

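jog_arm:
  rows:
    - [[-26.5,-40.5,2,0,0,-161],[-26.5,-40.5,2,0,0,-161],[-26.5,-40.5,2,0,0,-161],[-26.5,-40.5,2,0,0,-161],[-26.5,-40.5,2,0,0,-161],[-26.5,-40.5,2,0,0,-161],[-26.5,-40.5,2,0,0,-161],[-26.5,-40.5,2,0,0,-161],[-26.5,-40.5,2,0,0,-161],[-26.5,-40.5,2,0,0,-161],[-26.5,-40.5,2,0,0,-161],[-26.5,-40.5,2,0,0,-161]]
  fingers: 1

```text
time: 1.35
tcp_pos: [0.4993, -0.2108, 0.3844]
eef_rot: [[0.846, 0.533, -0.0], [0.533, -0.846, 0.001], [-0.0, -0.001, -1.0]]
force: [-1.1, 0.2, 0.2]
gripper_width: 1.0
```

jog_arm:
  rows:
    - [[0,0,0,0,0,-58],[0,0,0,0,0,-58],[0,0,0,0,0,-58],[0,0,0,0,0,-58],[0,0,0,0,0,-58],[0,0,0,0,0,-58],[0,0,0,0,0,-58],[0,0,0,0,0,-58],[0,0,0,0,0,-58]]

```text
time: 2.25
tcp_pos: [0.4986, -0.212, 0.3845]
eef_rot: [[0.008, 1.0, -0.0], [1.0, -0.008, 0.0], [0.0, -0.0, -1.0]]
force: [-0.3, -0.8, -0.1]
gripper_width: 0.998
```

```bash
python3 - <<'E'
from h import *
import pickle
s=read_state(); im=get_image('wrist'); cv2.imwrite('pics/w1.png',im[:,:,::-1]); pickle.dump(s,open('s1.pkl','wb'))
print(s['q'],s['tcp_pos'],s['eef_rot'])
E
```

```text
[ 53.81124054  21.44468141 -41.91291625 104.50986662  16.32441463
  60.24220144  95.17899498] [ 0.4986243  -0.21203873  0.38453135] [[ 8.33012327e-03  9.99965268e-01 -2.68069880e-04]
 [ 9.99965262e-01 -8.33004496e-03  2.91912832e-04]
 [ 2.89669659e-04 -2.70492237e-04 -9.99999921e-01]]
```

View pics/w1.png

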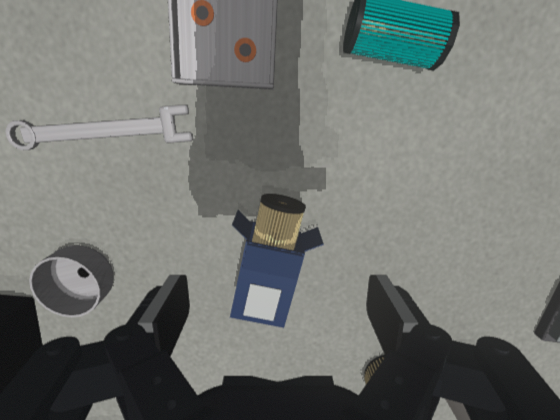

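```bash
python3 - <<'E'
from h import *
im=cv2.imread('pics/w1.png')[180:340,210:350]
cv2.imwrite('pics/w1c.png',cv2.resize(im,None,fx=3.75,fy=3.75,interpolation=cv2.INTER_CUBIC))
E
```

```text
(no output)
```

View pics/w1c.png

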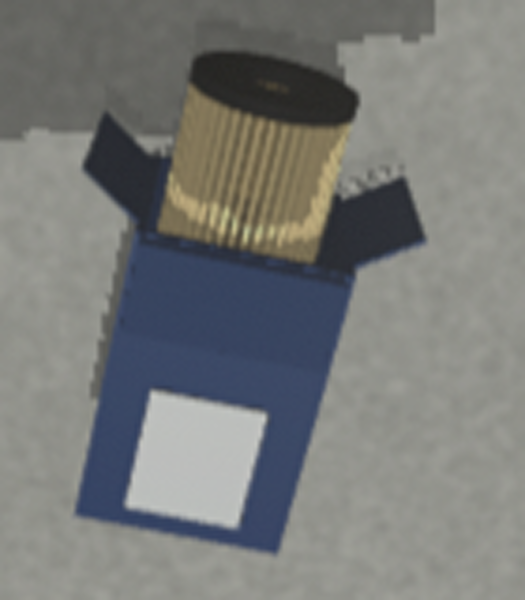

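```bash
python3 - <<'E'
from h import *
import pickle
s=pickle.load(open('s1.pkl','rb'))
def P(u,v,z): return watz(s,210+u/3.75,180+v/3.75,z)
rl,rr,ml,mr=P(77,516,.062),P(277,553,.062),P(140,234,.062),P(353,275,.062)
print(rl,rr,ml,mr)
print('len',np.linalg.norm((rl-ml)),np.linalg.norm(rr-mr),'w',np.linalg.norm(rl-rr),np.linalg.norm(ml-mr))
m=(ml+mr)/2;r=(rl+rr)/2;d=(r-m)
print('ang L',np.degrees(np.arctan2(d[1],d[0])), 'ang W',np.degrees(np.arctan2(*( (rr-rl)[[1,0]])))-90,np.degrees(np.arctan2(*( (mr-ml)[[1,0]])))-90,'mouth',m,'rear',r)
el,er=P(190,80,.027),P(358,102,.027); print('face',el,er,(el+er)/2,np.linalg.norm(el-er))
d/=np.linalg.norm(d); print('exposed',((m-(el+er)/2)@d),'lat',np.cross(d[:2],((el+er)/2-m)[:2]))
E
```

```text
[ 0.63533249 -0.26643537  0.062     ] [ 0.64908604 -0.20722148  0.062     ] [ 0.54458961 -0.24408667  0.062     ] [ 0.55741617 -0.18604207  0.062     ]
len 0.09345445145142815 0.0940847036532812 w 0.060790166947865126 0.059444905037540456
ang L -13.421176534878063 ang W -13.076170908435031 -12.460838115769121 mouth [ 0.55100289 -0.21506437  0.062     ] rear [ 0.64220927 -0.23682842  0.062     ]
face [ 0.51141559 -0.23141007  0.027     ] [ 0.51858735 -0.18243945  0.027     ] [ 0.51500147 -0.20692476  0.027     ] 0.04949298853726619
exposed 0.036907496967684444 lat -0.0004388731668484788<stdin>:11: DeprecationWarning: Arrays of 2-dimensional vectors are deprecated. Use arrays of 3-dimensional vectors instead. (deprecated in NumPy 2.0)
```

The wrist view shows the carton with its mouth edge near (276,247) and the snap face near (283,204). Measured carton length is 94 mm, the face is 49.5 mm wide, and 37–40 mm of the element is exposed, all as described. The carton is yawed −13°. I'll lower over the snap end.

jog_arm:
  rows:
    - [[0.2,2.8,4,0,0,8],[0.2,2.8,8,0,0,12.6],[0.2,2.8,11,0,0,12.6],[0.2,2.8,14,0,0,12.6],[0.2,2.8,16,0,0,12.6],[0.2,2.8,18,0,0,12.6],[0.2,2.8,19.5,0,0,12.6],[0.2,2.8,19.9,0,0,12.6],[0.2,2.8,19.9,0,0,12.6]]

```text
time: 3.2
tcp_pos: [0.5268, -0.2099, 0.1856]
eef_rot: [[0.223, 0.975, -0.001], [0.975, -0.223, 0.0], [0.0, -0.001, -1.0]]
force: [0.5, 0.2, 0.5]
gripper_width: 1.003
```

```bash
python3 - <<'E'
from h import *
s=read_state(); im=get_image('wrist'); cv2.imwrite('pics/w2.png',im[:,:,::-1])
print(s['q'],s['tcp_pos'],s['eef_rot'].round(3).tolist(),s['force'])
for p in ([.5145,-.207,.027],[.5265,-.2098,.027],[.551,-.215,.031]): print(wproj(s,p))
E
```

```text
[ 42.16034007  38.94369821 -30.41920627 107.83414483  28.96462603
  41.07310785  72.06414859] [ 0.52676859 -0.20992684  0.18555843] [[0.223, 0.975, -0.001], [0.975, -0.223, 0.0], [0.0, -0.001, -1.0]] [0.47582202 0.18495525 0.4985071 ]
[279.82133409 269.02135942]
[279.68454532 292.24239521]
[280.50767266 341.48420227]
```

View pics/w2.png

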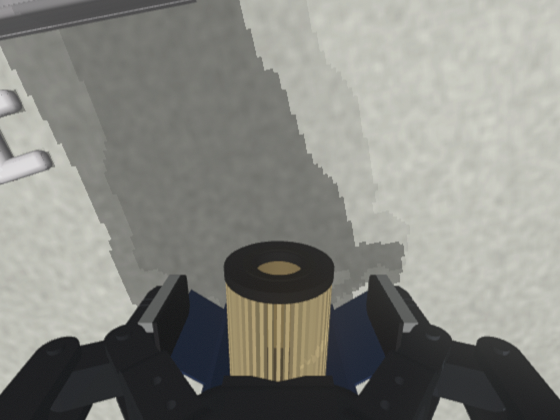

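The element is centred between the pads, with its hole at (279,268) as predicted. Closing.

jog_arm:
  rows:
    - [[0,0,0,0,0,0],[0,0,0,0,0,0],[0,0,0,0,0,0],[0,0,0,0,0,0],[0,0,0,0,0,0],[0,0,0,0,0,0],[0,0,0,0,0,0],[0,0,0,0,0,0]]
  fingers: -1
  newtons: 40

```text
time: 4.05
tcp_pos: [0.5268, -0.2101, 0.1862]
eef_rot: [[0.223, 0.975, 0.0], [0.975, -0.223, -0.0], [-0.0, 0.001, -1.0]]
force: [-1.8, -0.1, 7.1]
gripper_width: 0.58
```

jog_arm:
  rows:
    - [[0,0,-0.1,0,0,0],[0,-0.5,-0.2,0,0,0],[0,-1.2,-0.2,0,0,0],[0,-2,-0.2,0,0,0],[0,-3,-0.2,0,0,0],[0,-4,-0.2,0,0,0],[0,-5,-0.2,0,0,0],[0,-6,-0.2,0,0,0],[0,-7,-0.2,0,0,0],[0,-7.5,-0.3,0,0,0],[0,-7.5,-0.3,0,0,0]]

```text
time: 5.15
tcp_pos: [0.4531, -0.1933, 0.1888]
eef_rot: [[0.223, 0.975, -0.0], [0.975, -0.223, -0.0], [-0.0, -0.0, -1.0]]
force: [-0.1, -0.4, -0.0]
gripper_width: 0.577
```

```bash
python3 - <<'E'
from h import *
s=read_state(); im=get_image('wrist');b=get_image('side'); cv2.imwrite('pics/w3.png',np.hstack([im,cv2.resize(b[140:270,230:405],(560,416))[:420][:, :]]if 0 else [cv2.resize(im,(400,300)),cv2.resize(b[140:260,240:400],(400,300))])[:,:,::-1])
print(s['q'],s['tcp_pos'],s['eef_rot'].round(3).tolist(),s['force'],s['gripper_width'])
E
```

```text
[ 45.15077247  33.29559989 -31.03563258 118.30033245  28.90027566
  35.87724868  71.48471688] [ 0.45306382 -0.19331516  0.18884913] [[0.223, 0.975, -0.0], [0.975, -0.223, -0.0], [-0.0, -0.0, -1.0]] [-0.10855712 -0.39401517 -0.00704979] 0.5769855686820925
```

View pics/w3.png

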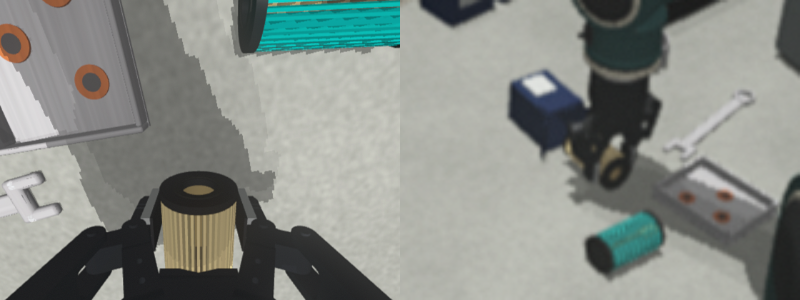

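```bash
cat > kin.py <<'E'
import numpy as np, itertools
from scipy.spatial.transform import Rotation as Ro
from scipy.optimize import least_squares
D=[([69.01260964,23.94575909,-0.59247088,92.4855826,0.27006763,63.63608579,-3.03492376],[0.19942741,-0.59218487,0.40408438],[[3.19193184e-01,-9.47689565e-01,0],[-9.47688973e-01,-3.19193487e-01,0.001],[-.00115,0,-1]]),
([53.81124054,21.44468141,-41.91291625,104.50986662,16.32441463,60.24220144,95.17899498],[0.4986243,-0.21203873,0.38453135],[[.00833,1,0],[1,-.00833,0],[0,0,-1]]),
([42.16034007,38.94369821,-30.41920627,107.83414483,28.96462603,41.07310785,72.06414859],[0.52676859,-0.20992684,0.18555843],[[0.223,0.975,-0.001],[0.975,-0.223,0],[0,-0.001,-1]]),
([45.15077247,33.29559989,-31.03563258,118.30033245,28.90027566,35.87724868,71.48471688],[0.45306382,-0.19331516,0.18884913],[[0.223,0.975,0],[0.975,-0.223,0],[0,0,-1]])]
def fk(q,sg,p,off1=0):
    # p: d1, (a2x,d3), (a4x,d5), (a6x,d7)
    q=np.radians(q)*sg
    Rz=lambda a:Ro.from_euler('z',a).as_matrix(); Ry=lambda a:Ro.from_euler('y',a).as_matrix()
    R=Rz(q[0]+off1); x=np.array([0,0,p[0]])+R@[p[7],0,0]
    R=R@Ry(q[1]); R=R@Rz(q[2]); x=x+R@[p[1],0,p[2]]
    R=R@Ry(q[3]); x=x+R@[p[3],0,0]; R=R@Rz(q[4]); x=x+R@[0,0,p[4]]
    R=R@Ry(q[5]); R=R@Rz(q[6]); x=x+R@[0,0,p[6]]+0*p[5]
    return R,x
if __name__=='__main__':
    res=[]
    for sg in itertools.product([1,-1],repeat=4):
        for o in (0,np.pi):
            s=np.array([sg[0],1,sg[1],1,sg[2],1,sg[3]])
            e=[]
            for q,x,R in D:
                Rf,_=fk(q,s,np.zeros(8),o); R=np.array(R); e.append((Rf[:,2]-R[:,2]))
            res.append((np.abs(e).max(),s,o))
    res.sort(key=lambda r:r[0]); 
    for r in res[:6]: print(r)
    for r in res[:4]:
        s,o=r[1],r[2]
        print([np.degrees(Ro.from_matrix(fk(q,s,np.zeros(8),o)[0].T@np.array(R)).as_rotvec()).round(1) for q,x,R in D])
        f=lambda p:np.concatenate([fk(q,s,p,o)[1]-x for q,x,R in D]+[1e-3*p[[1,3,5,7]]])
        l=least_squares(f,[.3,0,.4,0,.4,0,.1,0]); print(s,o,l.cost,l.x.round(4),np.abs(f(l.x)).max())
E
python3 kin.py
```

```text
(np.float64(0.0004987260426907577), array([-1,  1, -1,  1, -1,  1,  1]), 0)
(np.float64(0.0004987260426907577), array([-1,  1, -1,  1, -1,  1, -1]), 0)
(np.float64(0.000707269646550338), array([-1,  1,  1,  1,  1,  1,  1]), 0)
(np.float64(0.000707269646550338), array([-1,  1,  1,  1,  1,  1, -1]), 0)
(np.float64(0.0012927303534495968), array([ 1,  1, -1,  1, -1,  1,  1]), 3.141592653589793)
(np.float64(0.0012927303534495968), array([ 1,  1, -1,  1, -1,  1, -1]), 3.141592653589793)
[array([   0. ,   -0. , -173.9]), array([ -0. ,  -0. , -10.4]), array([ 0. , -0. , 35.9]), array([-0.,  0., 37.])]
[-1  1 -1  1 -1  1  1] 0 0.0004803144446644371 [23.2884 -0.0791  0.5711  0.0375  0.5233 -0.     23.1705  0.0375] 0.02688304146568052
[array([ -0.,   0., 180.]), array([  0.,  -0., 180.]), array([  0.,   0., 180.]), array([   0.,    0., -180.])]
[-1  1 -1  1 -1  1 -1] 0 0.0004803144446644371 [23.2884 -0.0791  0.5711  0.0375  0.5233 -0.     23.1705  0.0375] 0.02688304146568052
[array([   0. ,   -0. , -175.3]), array([  -0. ,   -0. , -106.7]), array([  0. ,  -0. , -58.5]), array([ -0. ,  -0. , -64.6])]
[-1  1  1  1  1  1  1] 0 0.01657756326176834 [-9.92049e+01 -9.93500e-01  8.91000e-01  9.15000e-02  6.85000e-01
 -0.00000e+00 -9.87992e+01  4.42900e-01] 0.10708815954870626
[array([ -0. ,   0. , 178.7]), array([ 0. , -0. , 83.7]), array([ 0. ,  0. , 85.6]), array([ 0. , -0. , 78.4])]
[-1  1  1  1  1  1 -1] 0 0.01657756326176834 [-9.92049e+01 -9.93500e-01  8.91000e-01  9.15000e-02  6.85000e-01
 -0.00000e+00 -9.87992e+01  4.42900e-01] 0.10708815954870626
```

jog_arm:
  rows:
    - [[0,-1,-4,0,0,0],[2,-1,-7,0,0,0],[6,-2,-8,0,0,-4],[10,-2.5,-8,0,0,-9],[14,-2.7,-8,0,0,-13.1],[17,-2.7,-8,0,0,-13.1],[19.2,-2.7,-8,0,0,-13.1],[19.2,-2.7,-5,0,0,-13.1],[19.2,-2.7,-2,0,0,-13.1],[19.2,-2.7,-1,0,0,-13.1],[19.2,-2.7,-1,0,0,-13.1]]

```text
time: 6.35
tcp_pos: [0.4699, 0.0001, 0.198]
eef_rot: [[-0.005, 1.0, -0.002], [1.0, 0.005, 0.001], [0.001, -0.002, -1.0]]
force: [0.1, 0.4, -0.6]
gripper_width: 0.581
```

```bash
python3 - <<'E'
from h import *
s=read_state(); im=get_image('wrist');b=get_image('side'); cv2.imwrite('pics/w4.png',np.hstack([cv2.resize(im,(400,300)),cv2.resize(b[140:290,200:400],(400,300))])[:,:,::-1])
print(s['time'],s['q'].tolist(),s['tcp_pos'].tolist(),s['eef_rot'].round(4).tolist(),s['force'],s['gripper_width'])
E
```

```text
6.35 [26.900517118506684, 32.052937233350775, -36.66597885772405, 121.10809356344387, 31.915506434026447, 36.72431360165805, 58.350105547334955] [0.46991952296321826, 9.928475397295535e-05, 0.19796875573714817] [[-0.0047, 1.0, -0.0021], [1.0, 0.0047, 0.0006], [0.0006, -0.0021, -1.0]] [ 0.14862297  0.43305261 -0.59238233] 0.5813832656166728
```

View pics/w4.png

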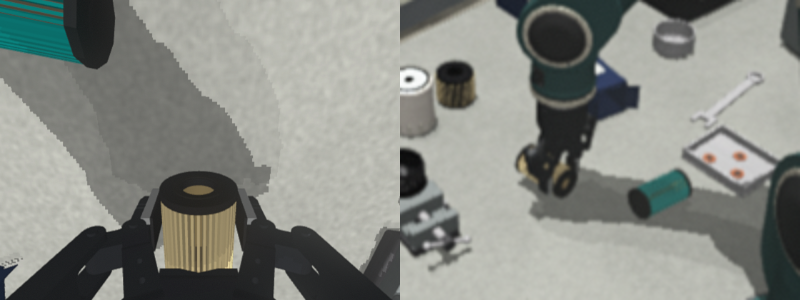

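jog_arm:
  rows:
    - [[0,0,0.7,0,0,0],[0,0,1.1,0,0,0],[0,0,1.25,0,0,0],[0,0,1.35,0,0,0],[0,0,1.4,0,0,0],[0,0,1.4,0,0,0]]

```text
time: 7.05
tcp_pos: [0.47, -0.0002, 0.1847]
eef_rot: [[-0.004, 1.0, 0.0], [1.0, 0.004, 0.0], [0.0, 0.0, -1.0]]
force: [-0.8, 0.5, 0.0]
gripper_width: 0.576
```

jog_arm:
  rows:
    - [[0,0,0.05,0,0,0],[0,0,0.1,0,0,0],[0,0,0.15,0,0,0],[0,0,0.15,0,0,0]]

```text
time: 7.45
tcp_pos: [0.4701, -0.0, 0.1837]
eef_rot: [[-0.004, 1.0, 0.0], [1.0, 0.004, -0.001], [-0.001, 0.0, -1.0]]
force: [-5.2, -0.4, 17.3]
gripper_width: 0.58
```

jog_arm:
  rows:
    - [[0,0,-0.07,0,0,0],[0,0,-0.07,0,0,0],[0,0,-0.07,0,0,0],[0,0,-0.07,0,0,0],[0,0,-0.07,0,0,0],[0,0,-0.07,0,0,0]]
  fingers: 1

```text
time: 8.05
tcp_pos: [0.47, -0.0002, 0.1838]
eef_rot: [[-0.004, 1.0, -0.0], [1.0, 0.004, 0.0], [0.0, -0.0, -1.0]]
force: [0.6, 0.9, 0.6]
gripper_width: 1.0
```

jog_arm:
  rows:
    - [[0,0,-2,0,0,0],[0,0,-5,0,0,0],[0,0,-8,0,0,0],[0,3,-12,0,0,0],[0,5,-16,-6,0,0],[0,5,-16,-12,0,0],[0,5,-16,-16,0,0],[0,5,-16,-16,0,0]]

```text
time: 8.85
tcp_pos: [0.5195, -0.0, 0.344]
eef_rot: [[-0.004, 0.961, 0.277], [1.0, 0.004, 0.0], [-0.001, 0.277, -0.961]]
force: [0.3, 0.1, -0.3]
gripper_width: 0.999
```

```bash
python3 - <<'E'
from h import *
import pickle
s=read_state(); im=get_image('wrist');b=get_image('side'); cv2.imwrite('pics/w5.png',np.hstack([cv2.resize(im,(400,300)),cv2.resize(b[140:290,200:400],(400,300))])[:,:,::-1]);cv2.imwrite('pics/w5f.png',im[:,:,::-1]); pickle.dump(s,open('s5.pkl','wb'))
print(s['time'],s['q'].tolist(),s['tcp_pos'].tolist(),s['eef_rot'].round(4).tolist(),s['force'],s['gripper_width'])
E
```

```text
8.85 [34.296235627311546, 19.094407692592004, -44.318703585509816, 114.87553236549621, 25.1639325192194, 37.45598282474387, 65.43490386586917] [0.519515932681686, -2.833233323825814e-06, 0.34400979977143537] [[-0.0043, 0.9609, 0.2769], [1.0, 0.0043, 0.0004], [-0.0008, 0.2769, -0.9609]] [ 0.28230077  0.07489176 -0.28683616] 0.9993468177029036
```

View pics/w5f.png

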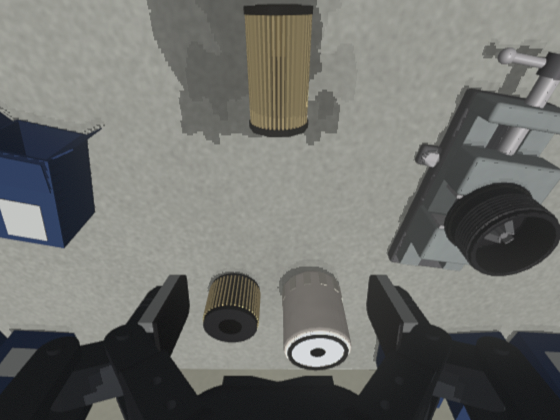

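The element lies free, from (278,8) at the snap end to (278,133) at the closed end, and the cap in the small vise is at (503,225). I'll measure both and refit the kinematics.

```bash
cat > kin2.py <<'E'
from kin import *
D=D+[([26.900517,32.052937,-36.665978857,121.108093563,31.9155064,36.7243136,58.3501055],[0.4699195,0.0000993,0.1979688],[[-0.0047,1,-0.0021],[1,0.0047,0.0006],[0.0006,-0.0021,-1]]),
([34.2962356,19.0944077,-44.3187036,114.8755324,25.1639325,37.4559828,65.4349039],[0.5195159,-0.0000028,0.3440098],[[-0.0043,0.9609,0.2769],[1,0.0043,0.0004],[-0.0008,0.2769,-0.9609]])]
sg=np.array([-1,1,-1,1,-1,1,-1])
Rz=lambda a:Ro.from_euler('z',a).as_matrix(); Ry=lambda a:Ro.from_euler('y',a).as_matrix()
def fk2(q,p):
    q=np.radians(q)*sg; R=np.eye(3); x=np.array([0,0,p[0]])
    R=R@Rz(q[0]); x=x+R@[p[1],p[2],0]
    R=R@Ry(q[1])@Rz(q[2]); x=x+R@[p[3],p[4],p[5]]
    R=R@Ry(q[3]); x=x+R@[p[6],0,0]; R=R@Rz(q[4]); x=x+R@[p[7],p[8],p[9]]
    R=R@Ry(q[5]); x=x+R@[p[10],0,p[11]]; R=R@Rz(q[6])@np.diag([-1,-1,1]); return R,x
def fit(mask,reg=1e-3):
    m=np.array(mask)
    def f(v):
        p=np.zeros(12); p[m]=v
        return np.concatenate([fk2(q,p)[1]-x for q,x,R in D]+[reg*v*.1])
    l=least_squares(f,np.full(len(m),.1)); p=np.zeros(12);p[m]=l.x
    return p,np.abs(f(l.x)[:3*len(D)]).max()
if __name__=='__main__':
    np.set_printoptions(suppress=True,precision=4)
    for m in ([0,5,9,11],[0,5,9,10,11],[0,3,5,6,9,11],[0,3,5,6,9,10,11],[0,3,5,6,7,9,10,11],[0,2,4,5,8,9,10,11],list(range(12))):
        print(m,*fit(m,1e-4))
    p=fit([0,3,5,6,9,11])[0]
E
python3 kin2.py; python3 - <<'E'
from h import *
import pickle
im=cv2.imread('pics/w5f.png')
a=cv2.resize(im[0:150,220:340],None,fx=4,fy=4,interpolation=cv2.INTER_CUBIC)
b=cv2.resize(im[165:285,430:560],None,fx=2.4,fy=2.4,interpolation=cv2.INTER_CUBIC)
o=np.zeros((600,800,3),np.uint8);o[:600,:480]=a;o[:b.shape[0],485:485+b.shape[1]]=b
cv2.imwrite('pics/w5c.png',o)
E
```

```text
[0, 5, 9, 11] [0.2471 0.     0.     0.     0.     0.5539 0.     0.     0.     0.4306
 0.     0.1676] 0.024073858090742806
[0, 5, 9, 10, 11] [0.2695 0.     0.     0.     0.     0.5574 0.     0.     0.     0.4823
 0.0413 0.1575] 0.025612198413664883
[0, 3, 5, 6, 9, 11] [ 0.2681  0.      0.     -0.0557  0.      0.6054  0.0222  0.      0.
  0.4897  0.      0.202 ] 0.027942697521570692
[0, 3, 5, 6, 9, 10, 11] [ 0.2752  0.      0.     -0.012   0.      0.587   0.0224  0.      0.
  0.4883  0.0318  0.1751] 0.027790083193523635
[0, 3, 5, 6, 7, 9, 10, 11] [ 0.2827  0.      0.     -0.0357  0.      0.537  -0.0342  0.0532  0.
  0.4904 -0.0063  0.1478] 0.02757753602527066
[0, 2, 4, 5, 8, 9, 10, 11] [ 0.2891  0.     -0.0145  0.     -0.0159  0.5018  0.      0.     -0.0004
  0.4698 -0.      0.1345] 3.1837927655375964e-08
[0, 1, 2, 3, 4, 5, 6, 7, 8, 9, 10, 11] [ 0.2891 -0.     -0.0145  0.     -0.0159  0.5018  0.     -0.     -0.0004
  0.4698  0.      0.1345] 2.440271473780342e-08
```

View pics/w5c.png

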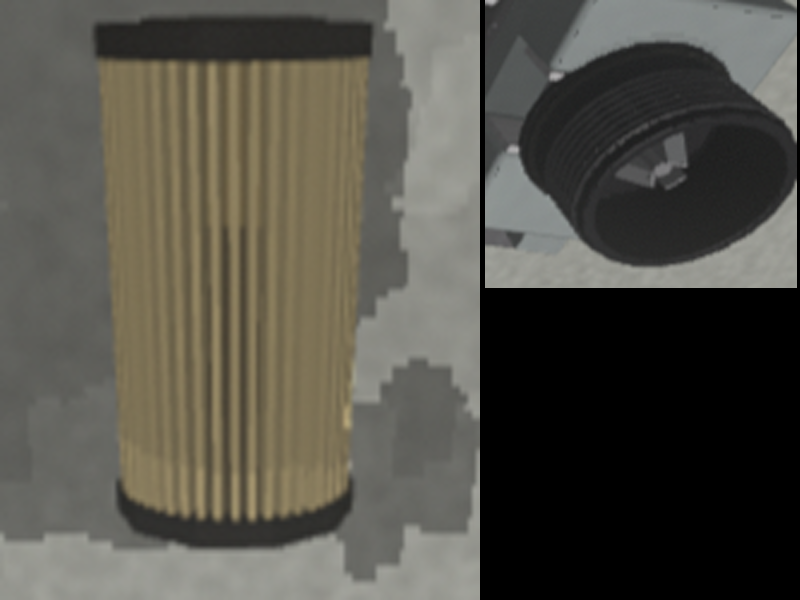

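```bash
cat > ik.py <<'E'
from kin2 import *
P=fit([0,2,4,5,8,9,10,11],1e-4)[0]
lo=np.array([-161.28,-22.2,-73.04,3.21,-68.34,10.77,-161.83]);hi=np.array([161.28,115.67,71.86,147.25,248.33,114.83,161.83])
def ik(q0,R,x,w=.003):
    f=lambda q:np.concatenate([(fk2(q,P)[1]-x)*10,Ro.from_matrix(fk2(q,P)[0].T@R).as_rotvec()*3,w*np.radians(q-q0)])
    l=least_squares(f,np.clip(q0,lo+.1,hi-.1),bounds=(lo,hi)); q=l.x; R2,x2=fk2(q,P)
    return q,np.linalg.norm(x2-x)*1e3,np.degrees(np.linalg.norm(Ro.from_matrix(R2.T@R).as_rotvec()))
def pose(az,beta):
    # tool z at angle beta from straight down toward outward(az); y outward-ish
    r=np.array([np.cos(az),np.sin(az),0]);k=np.array([0,0,1.]);b=np.radians(beta)
    z=-np.cos(b)*k+np.sin(b)*r; y=np.cos(b)*r+np.sin(b)*k; x=np.cross(y,z); return np.stack([x,y,z],1)
E
python3 - <<'E'
from h import *
import pickle
from ik import *
np.set_printoptions(suppress=True,precision=3)
s=pickle.load(open('s5.pkl','rb'))
f=lambda u,v:watz(s,220+u/4,v/4,.025)
cl,cr,sl,sr=f(117,490),f(354,490),f(95,40),f(372,40)
c,sn=(cl+cr)/2,(sl+sr)/2
print(c,sn,cl-cr,sl-sr,np.linalg.norm(c-sn))
q0=s['q']
for b in (-20,-30,-40,-50):
    R=pose(0.0,b); g=np.array([.53,0,.027]); x=g-R[:,2]*.1547
    print('grip',b,*ik(q0,R,x),x)
az=np.arctan2(.194,.615)
for b in (40,50,60,70):
  for a in (az,0):
    R=pose(a,b); g=np.array([.614,.194,.142]); x=g-R[:,2]*.1547
    print('ins',b,*ik(q0,R,x),x)
E
```

```text
[0.537 0.    0.025] [ 0.456 -0.001  0.025] [ 0.    -0.051  0.   ] [ 0.   -0.05  0.  ] 0.08148482715414036
grip -20 [ 22.517  47.094 -35.318  98.553  25.015  64.119  66.451] 0.00019889919831378 4.27856046021469e-05 [0.583 0.    0.172]
grip -30 [ 20.713  52.198 -34.565  91.286  22.527  75.685  68.296] 0.0002793676928671358 5.916450425442624e-05 [0.607 0.    0.161]
grip -40 [ 18.815  57.529 -33.642  84.141  20.5    86.786  69.449] 0.00037036231307265596 7.414828009911394e-05 [0.629 0.    0.146]
grip -50 [ 17.003  63.015 -32.763  77.221  18.736  97.469  70.054] 0.00047271796907823226 8.757388136984765e-05 [0.649 0.    0.126]
ins 40 [ 30.588  40.583 -64.938 121.681 105.762  34.429  -0.239] 0.0009418805095979443 0.000316111647554583 [0.519 0.164 0.261]
ins 40 [ 15.448  34.393 -53.201 120.271  99.597  41.497 -18.4  ] 0.0009016714876158209 0.0002844947537653573 [0.515 0.194 0.261]
ins 50 [ 36.17   51.653 -73.04  126.884 128.683  47.057 -12.089] 0.0007331484931727333 0.00028487635590406234 [0.501 0.158 0.241]
ins 50 [ 21.476  44.175 -63.831 124.97  119.437  57.83  -29.639] 0.0007874929837281028 0.00025220023847351465 [0.495 0.194 0.241]
ins 60 [ 37.07   59.265 -73.04  130.878 147.446  56.863 -20.227] 0.000608114761891212 0.00026772535509207 [0.486 0.154 0.219]
ins 60 [ 21.235  51.694 -65.183 128.557 134.374  71.699 -36.312] 0.0007584349101319207 0.00023753588968635154 [0.48  0.194 0.219]
ins 70 [ 38.435  70.544 -73.04  133.214 164.333  67.246 -19.99 ] 0.000632320465199693 0.0002570983731825963 [0.475 0.15  0.195]
ins 70 [ 18.36   57.32  -61.666 130.649 147.328  83.914 -41.451] 0.0007715256593227056 0.0002331254747198981 [0.469 0.194 0.195]
```

```bash
python3 - <<'E'
from ik import *
import pickle
np.set_printoptions(suppress=True,precision=1)
s=pickle.load(open('s5.pkl','rb'))
def pts(q):
    q=np.radians(q)*sg;p=P;R=Rz(q[0]);x=np.array([0,0,p[0]])+R@[p[1],p[2],0];R=R@Ry(q[1])@Rz(q[2]);e=x+R@[p[3],p[4],p[5]]
    R=R@Ry(q[3])@Rz(q[4]);w=e+R@[p[7],p[8],p[9]];return e,w
for bg in (-45,-55,-60):
  R=pose(0,bg); qg=ik(s['q'],R,np.array([.53,0,.028])-R[:,2]*.1547)[0]
  print('grip',bg,qg,pts(qg)[1].round(2))
  for a in (-40,-20,0,17,40,60,90,120,150,180,-180,-150,-120,-90,-60):
    # path: param t from 0..1 : beta bg->90+bg, az 0->a, with position
    q=qg; bad=0; mx=0; g0=np.array([.53,0,.028]);g1=np.array([.614,.194,.142])
    for t in np.linspace(0,1,25):
        b=bg+90*t; R=pose(np.radians(a*t),b); g=g0+(g1-g0)*t+np.array([0,0,.25*4*t*(1-t)])
        qn,e1,e2=ik(q,R,g-R[:,2]*.1547); bad=max(bad,e1); mx=max(mx,np.abs(qn-q).max()); q=qn
    mar=np.minimum(q-lo,hi-q)
    if bad<.5: print(bg,a,q,'maxstep %.0f'%mx,'margin %.0f at %d'%(mar.min(),mar.argmin()+1),'q6',round(q[5]),*[v.round(2) for v in pts(q)])
E
```

```text
grip -45 [ 17.9  60.2 -33.2  80.7  19.6  92.2  69.8] [ 0.7 -0.   0.2]
-45 -40 [-19.3  34.5 -24.5 108.5  74.3  61.1 -41.4] maxstep 10 margin 39 at 4 q6 61 [0.3 0.1 0.7] [0.5 0.3 0.3]
-45 -20 [-13.1  30.1 -27.2 117.4  89.6  47.7 -37.5] maxstep 13 margin 30 at 4 q6 48 [0.3 0.  0.7] [0.4 0.3 0.3]
-45 0 [ -1.4  27.9 -32.6 123.3 109.7  34.2 -35.3] maxstep 22 margin 23 at 6 q6 34 [ 0.2 -0.   0.7] [0.4 0.2 0.3]
-45 17 [ 20.1  32.4 -49.6 124.7 124.5  27.1 -25.1] maxstep 48 margin 16 at 6 q6 27 [ 0.2 -0.1  0.7] [0.4 0.1 0.3]
-45 40 [ 43.7  50.  -71.7 121.4 107.6  20.9  28.3] maxstep 53 margin 1 at 3 q6 21 [ 0.3 -0.3  0.6] [0.5 0.1 0.3]
-45 60 [ 43.4  48.  -64.5 114.7  20.9  12.8 130.2] maxstep 7 margin 2 at 6 q6 13 [ 0.3 -0.3  0.6] [0.5 0.  0.3]
-45 90 [ 44.3  62.3 -72.3  99.8  19.   43.6 159.9] maxstep 7 margin 1 at 3 q6 44 [ 0.3 -0.3  0.5] [ 0.6 -0.   0.3]
-45 -180 [ -10.4   57.7  -10.5   59.5   -5.1  106.2 -109. ] maxstep 11 margin 9 at 6 q6 106 [0.4 0.1 0.6] [0.8 0.2 0.3]
-45 -150 [-17.1  58.2 -11.6  58.6  12.3 109.2 -88.2] maxstep 10 margin 6 at 6 q6 109 [0.4 0.1 0.6] [0.8 0.3 0.3]
-45 -1
[... 2477 characters left out ...]
2  0.7] [0.5 0.1 0.4]
-60 90 [ 38.   55.2 -70.   98.6  29.4  48.8 146.4] maxstep 6 margin 3 at 3 q6 49 [ 0.3 -0.3  0.6] [0.6 0.1 0.4]
-60 -180 [ -10.8   48.5  -10.3   71.1   -2.    89.3 -109.1] maxstep 11 margin 26 at 6 q6 89 [0.4 0.  0.6] [0.8 0.2 0.4]
-60 -150 [-15.7  48.9 -11.3  70.5  10.8  91.5 -88.1] maxstep 10 margin 23 at 6 q6 91 [0.4 0.1 0.6] [0.7 0.3 0.4]
-60 -120 [-19.2  46.1 -13.4  76.1  23.7  86.6 -68.2] maxstep 9 margin 28 at 6 q6 87 [0.3 0.1 0.6] [0.7 0.3 0.4]
-60 -90 [-20.4  41.2 -16.6  86.   36.2  76.5 -50.5] maxstep 8 margin 38 at 6 q6 76 [0.3 0.1 0.7] [0.6 0.3 0.4]
-60 -60 [-18.3  35.3 -20.5  97.7  48.2  62.7 -34. ] maxstep 8 margin 50 at 4 q6 63 [0.3 0.1 0.7] [0.5 0.3 0.4]
```

jog_arm:
  rows:
    - [[0,2,1,8,0,0],[0,4,2,16,0,0],[0,6,4,24,0,0],[0,8,6,32,0,0],[0,10,9,40,0,0],[0,11,12,48,0,0],[0,12,15,55,0,0],[0,12.8,18,61,0,0],[0,12.8,19.3,61,0,0],[0,12.8,19.3,61,0,0],[0,12.8,19.3,61,0,0]]

```text
time: 10.05
tcp_pos: [0.6961, 0.0009, 0.1947]
eef_rot: [[-0.004, 0.708, -0.706], [1.0, 0.004, -0.003], [0.001, -0.706, -0.708]]
force: [0.2, -0.0, 1.3]
gripper_width: 1.003
```

```bash
python3 - <<'E'
from h import *
s=read_state(); im=get_image('wrist');b=get_image('side'); cv2.imwrite('pics/w6.png',np.hstack([cv2.resize(im,(400,300)),cv2.resize(b[140:290,200:400],(400,300))])[:,:,::-1])
print(s['time'],s['q'],s['tcp_pos'],s['eef_rot'].round(4).tolist(),s['force'])
for p in ([.456,-.0005,.025],[.544,-.0005,.025],[.544,-.0005,.05]): print(wproj(s,p)*400/560)
E
```

```text
10.05 [ 16.43686667  60.57462928 -34.89424367  70.22082259  19.62597256
 101.90484752  70.80458899] [0.6960793  0.00093575 0.19467868] [[-0.0044, 0.7083, -0.7059], [1.0, 0.0037, -0.0025], [0.0008, -0.7059, -0.7083]] [ 0.19861928 -0.00821915  1.29824586]
[198.32528632 107.65380778]
[198.04997395 180.77761977]
[198.04038412 171.2904568 ]
```

View pics/w6.png

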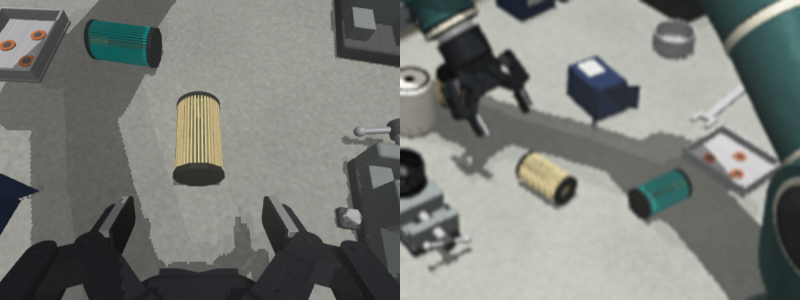

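The element is centred at x=198 in the left half, with its closed end nearest the gripper. I'll move in along the tool axis.

jog_arm:
  rows:
    - [[-0.1,-0.2,2,0,0,0],[-0.1,-0.2,4,0,0,0],[-0.1,-0.2,6,0,0,0],[-0.1,-0.2,7.5,0,0,0],[-0.1,-0.2,8.1,0,0,0],[-0.1,-0.2,8.3,0,0,0],[-0.1,-0.2,8.3,0,0,0],[-0.1,-0.2,8.3,0,0,0]]

```text
time: 10.95
tcp_pos: [0.6367, -0.0004, 0.1372]
eef_rot: [[-0.004, 0.708, -0.706], [1.0, 0.003, -0.003], [0.0, -0.706, -0.708]]
force: [0.2, -0.7, -0.9]
gripper_width: 1.0
```

```bash
python3 - <<'E'
from h import *
s=read_state(); im=get_image('wrist');b=get_image('side'); cv2.imwrite('pics/w7.png',np.hstack([cv2.resize(im,(400,300)),cv2.resize(b[140:290,200:400],(400,300))])[:,:,::-1])
print(s['time'],s['tcp_pos'],s['eef_rot'].round(4).tolist(),s['force'])
E
```

```text
10.95 [ 6.36676955e-01 -4.33564330e-04  1.37184544e-01] [[-0.0041, 0.708, -0.7062], [1.0, 0.0029, -0.0028], [0.0001, -0.7062, -0.708]] [ 0.21943458 -0.72919625 -0.8649021 ]
```

View pics/w7.png

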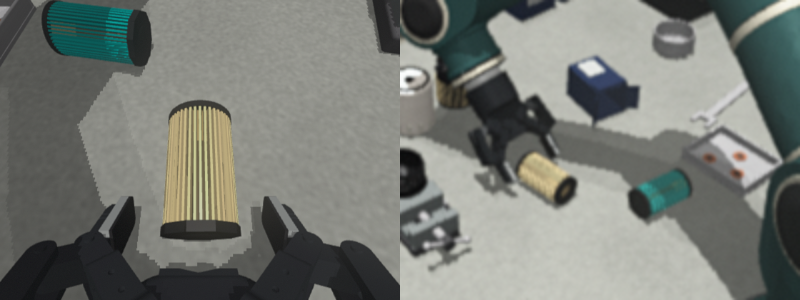

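jog_arm:
  rows:
    - [[0,0,0,0,0,0],[0,0,0,0,0,0],[0,0,0,0,0,0],[0,0,0,0,0,0],[0,0,0,0,0,0],[0,0,0,0,0,0],[0,0,0,0,0,0],[0,0,0,0,0,0]]
  fingers: -1
  newtons: 80

```text
time: 11.85
tcp_pos: [0.6365, -0.0004, 0.1369]
eef_rot: [[-0.004, 0.708, -0.707], [1.0, 0.003, -0.003], [0.0, -0.707, -0.708]]
force: [2.4, 0.8, 6.2]
gripper_width: 0.567
```

jog_arm:
  rows:
    - [[0,-1,-1,0,0,0],[0,-3,-3,0,0,0],[0,-5,-5,0,0,0],[0,-8,-8,0,0,0],[0,-11,-11,0,0,0],[0,-14,-14,0,0,0],[0,-14,-14,0,0,0]]

```text
time: 12.55
tcp_pos: [0.6367, 0.0002, 0.3409]
eef_rot: [[-0.004, 0.712, -0.702], [1.0, 0.003, -0.003], [0.0, -0.702, -0.712]]
force: [0.0, 0.1, -0.5]
gripper_width: 0.565
```

```bash
python3 - <<'E'
from h import *
import pickle
s=read_state(); print(s['time'],s['tcp_pos'],s['q'].round(1),s['force'],s['gripper_width'])
im=get_image('wrist'); cv2.imwrite('pics/w8.png',im[:,:,::-1]); pickle.dump(s,open('s8.pkl','wb'))
w8=im[:,:,::-1].copy()
s5=pickle.load(open('s5.pkl','rb'));w5=cv2.imread('pics/w5f.png');sc=cv2.imread('pics/scene0.png');sd=cv2.imread('pics/side0.png')
C=np.array([.614,.194])
def ov(im,pr,box,k):
    x,y,w,h=box; o=cv2.resize(im[y:y+h,x:x+w],None,fx=k,fy=k,interpolation=cv2.INTER_CUBIC)
    for r,z,c in ((.034,.1,(0,0,255)),(.0295,.1,(0,255,0)),(.0055,.0885,(255,0,255))):
        p=np.array([pr([C[0]+r*np.cos(a),C[1]+r*np.sin(a),z]) for a in np.linspace(0,6.283,60)])
        cv2.polylines(o,[np.int32((p-[x,y]+.5)*k)],True,c,1)
    return o
a=ov(w5,lambda X:wproj(s5,X),(425,160,133,133),3)
b=ov(sc,lambda X:proj('scene',X),(300,240,66,66),6);c=ov(sd,lambda X:proj('side',X),(170,200,66,66),6)
o=np.hstack([a[:396,:396],c[:396,:396]]); cv2.imwrite('pics/cap_a.png',o); cv2.imwrite('pics/cap_b.png',b)
E
```

```text
12.55 [6.36666808e-01 1.85974521e-04 3.40941086e-01] [ 21.   45.9 -38.9  78.9  14.1 107.5  69.7] [ 0.04767501  0.10261207 -0.48516365] 0.5652521018414225
```

View pics/cap_a.png

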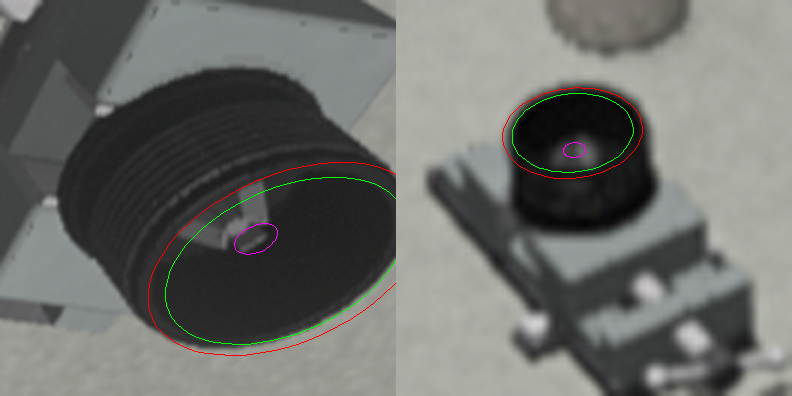

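View pics/cap_b.png

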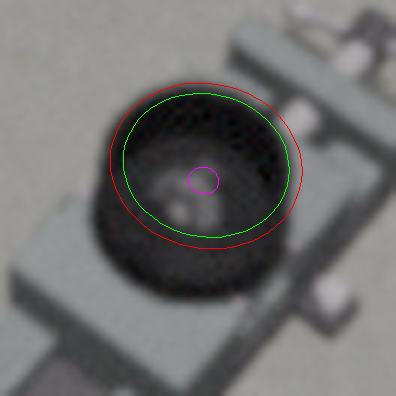

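View pics/w8.png

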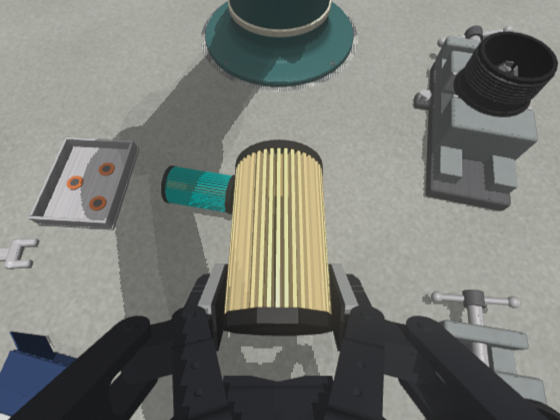

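```bash
python3 - <<'E'
from h import *
from ik import *
import pickle
np.set_printoptions(suppress=True,precision=1)
s=pickle.load(open('s8.pkl','rb'))
for off in ((0,0),(-.03,.0)):
 for zg in (.26,.30,.34,.4):
  for a in (-50,):
   R=pose(np.radians(a),45); d=np.array([np.cos(np.radians(a)),np.sin(np.radians(a)),0])
   x=np.array([.612,.192,zg])+d*off[0]-R[:,2]*.1547
   t={'eef_rot':R,'tcp_pos':x}
   print(off,zg,a,x.round(3),[wproj(t,[.612+.03*i,.192+.03*j,.1]).round(0).tolist() for i,j in ((0,0),(1,0),(-1,0),(0,1),(0,-1))],wproj(t,[.612,.192,.066]),ik(s['q'],R,x)[0])
# path from now to hover, a=-50
R1=s['eef_rot'];R2=pose(np.radians(-50),45)
x2=np.array([.612,.192,.34])-R2[:,2]*.1547
print(R1.T@(x2-s['tcp_pos'])*100, Ro.from_matrix(R1.T@R2).as_rotvec(degrees=True), x2)
q=s['q']
rv=Ro.from_matrix(R1.T@R2).as_rotvec()
for t in np.linspace(0,1,21):
    R=R1@Ro.from_rotvec(rv*t).as_matrix(); x=s['tcp_pos']+(x2-s['tcp_pos'])*t
    qn,e1,e2=ik(q,R,x); g=x+R[:,2]*.1547; sn=g+R@np.array([0,-.707,.707])*.075
    print(round(t,2),qn,round(e1,2),'d',np.abs(qn-q).max().round(1),'snap',(sn*1000).round(),'tcp',(x*1000).round()); q=qn
E
```

```text
(0, 0) 0.26 -50 [0.5 0.3 0.4] [[278.0, 62.0], [309.0, 85.0], [242.0, 35.0], [309.0, 30.0], [253.0, 89.0]] [278.2  30.8] [ -9.6  30.4 -38.9 100.   65.9  78.  -34.4]
(0, 0) 0.3 -50 [0.5 0.3 0.4] [[278.0, 26.0], [307.0, 49.0], [245.0, -2.0], [307.0, -8.0], [254.0, 54.0]] [278.1  -1.2] [ -9.1  27.6 -39.5  98.1  63.6  79.7 -30.4]
(0, 0) 0.34 -50 [0.5 0.3 0.4] [[278.0, -6.0], [305.0, 18.0], [247.0, -33.0], [304.0, -39.0], [256.0, 23.0]] [278. -29.] [ -8.5  25.2 -40.   95.7  61.6  81.6 -26.4]
(0, 0) 0.4 -50 [0.5 0.3 0.5] [[278.0, -45.0], [302.0, -21.0], [250.0, -73.0], [301.0, -78.0], [258.0, -16.0]] [277.9 -64.3] [ -7.8  22.1 -40.8  91.6  59.1  84.9 -20.6]
(-0.03, 0.0) 0.26 -50 [0.5 0.3 0.4] [[278.0, 96.0], [306.0, 114.0], [246.0, 75.0], [306.0, 71.0], [255.0, 118.0]] [278.2  66.2] [-12.1  30.4 -39.4 100.2  64.9  79.8 -36.3]
(-0.03, 0.0) 0.3 -50 [0.5 0.3 0.4] [[278.0, 61.0], [304.0, 80.0], [249.0, 39.0], [303.0, 35.0], [257.0, 84.0]] [278.1  35. ] [-11.5  27.6 -40.   98.3  62.7  81.5 -32.4]
(-0.03, 0.0) 0.34 -50 [0.5 0.3 0.4] [[278.0, 31.0], [302.0, 50.0], [250.0, 8.0], [302.0, 3.0], [258.
[... 1723 characters left out ...]
4  23.6 -32.2  95.9  35.7  68.7   9.3] 0.0 d 5.8 snap [565. 157. 206.] tcp [570. 193. 417.]
0.75 [ -4.2  23.  -31.2  96.3  39.3  68.8   3.4] 0.0 d 5.9 snap [574. 164. 212.] tcp [565. 207. 422.]
0.8 [ -6.9  22.5 -30.3  96.6  42.9  69.4  -2.5] 0.0 d 5.9 snap [583. 170. 221.] tcp [561. 221. 428.]
0.85 [ -9.7  22.2 -29.4  96.7  46.6  70.6  -8.2] 0.0 d 5.8 snap [591. 176. 230.] tcp [556. 234. 433.]
0.9 [-12.5  22.2 -28.6  96.6  50.2  72.4 -13.8] 0.0 d 5.6 snap [599. 181. 240.] tcp [551. 248. 439.]
0.95 [-15.3  22.3 -27.8  96.4  53.7  74.6 -19.1] 0.0 d 5.3 snap [606. 187. 252.] tcp [546. 262. 444.]
1.0 [-18.   22.6 -27.   96.1  57.   77.3 -24.2] 0.0 d 5.0 snap [612. 192. 265.] tcp [542. 276. 449.]
```

jog_arm:
  rows:
    - [[2.5,-1.3,0.1,-6.9,0,4.6],[5.1,-2.7,0.1,-13.9,0,9.2],[7.6,-4,0.2,-20.8,0,13.8],[10.2,-5.3,0.2,-27.8,-0.1,18.5],[12.7,-6.7,0.3,-34.7,-0.1,23.1],[15.2,-8,0.4,-41.6,-0.1,27.7],[17.8,-9.3,0.4,-48.6,-0.1,32.3],[20.3,-10.7,0.5,-55.5,-0.1,36.9],[22.9,-12,0.5,-62.5,-0.1,41.5],[25.4,-13.3,0.6,-69.4,-0.2,46.2],[28,-14.7,0.6,-76.4,-0.2,50.8],[30.5,-16,0.7,-83.3,-0.2,55.4]]

```text
time: 13.8
tcp_pos: [0.5159, 0.3051, 0.4428]
eef_rot: [[0.767, 0.455, 0.453], [0.642, -0.541, -0.543], [-0.002, 0.708, -0.707]]
force: [0.4, 0.2, -0.4]
gripper_width: 0.57
```

jog_arm:
  rows:
    - [[0,0,0,0,0,0],[0,0,0,0,0,0],[0,0,0,0,0,0]]

```text
time: 14.1
tcp_pos: [0.5172, 0.303, 0.442]
eef_rot: [[0.766, 0.461, 0.448], [0.642, -0.542, -0.542], [-0.007, 0.703, -0.711]]
force: [-0.3, -0.4, 0.4]
gripper_width: 0.566
```

```bash
python3 - <<'E'
from h import *
import pickle
np.set_printoptions(suppress=True,precision=4)
s=read_state(); print(s['time'],s['tcp_pos'],s['q'].round(1),s['eef_rot'],s['force'],s['gripper_width'])
im=get_image('wrist'); cv2.imwrite('pics/w9.png',im[:,:,::-1]); pickle.dump(s,open('s9.pkl','wb'))
R=s['eef_rot'];g=s['tcp_pos']+R[:,2]*.1547;print(g,wproj(s,[.612,.192,.1]))
E
```

```text
14.1 [0.5172 0.303  0.442 ] [-22.   22.6 -26.3  96.8  55.5  79.  -26.6] [[ 0.7663  0.4607  0.4478]
 [ 0.6425 -0.5415 -0.5422]
 [-0.0073  0.7032 -0.711 ]] [-0.3295 -0.3605  0.4066] 0.565858472882866
[0.5864 0.2192 0.332 ] [283.0551  44.1494]
```

View pics/w9.png

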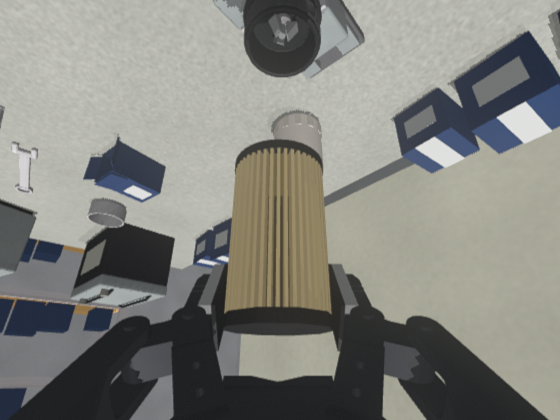

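The cap and prongs are in view, rim near (283,35). The element is straight in the jaws, its snap end at (279,148). I'll fit the rim ellipse.

```bash
cat > cf.py <<'E'
from h import *
import pickle,sys
from scipy.optimize import least_squares
n=sys.argv[1]; C=np.array([float(sys.argv[2]),float(sys.argv[3])]); x,y,w,h=map(int,sys.argv[4].split(',')); k=int(sys.argv[5])
s=pickle.load(open(f's{n}.pkl','rb'));im=cv2.imread(f'pics/w{n}.png')
o=cv2.resize(im[y:y+h,x:x+w],None,fx=k,fy=k,interpolation=cv2.INTER_CUBIC); o0=o.copy()
o=cv2.convertScaleAbs(o,alpha=2,beta=20)
for r,z,c in ((.034,.1,(0,0,255)),(.0295,.1,(0,255,0)),(.0055,.0885,(255,0,255)),(.0145,.073,(255,255,0))):
    p=np.array([wproj(s,[C[0]+r*np.cos(a),C[1]+r*np.sin(a),z]) for a in np.linspace(0,6.283,60)])
    cv2.polylines(o,[np.int32((p-[x,y]+.5)*k)],True,c,1)
cv2.imwrite(f'pics/cf{n}_{sys.argv[6]}.png',o)
E
python3 cf.py 9 .612 .192 230,0,110,90 7 a
```

```text
(no output)
```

View pics/cf9_a.png

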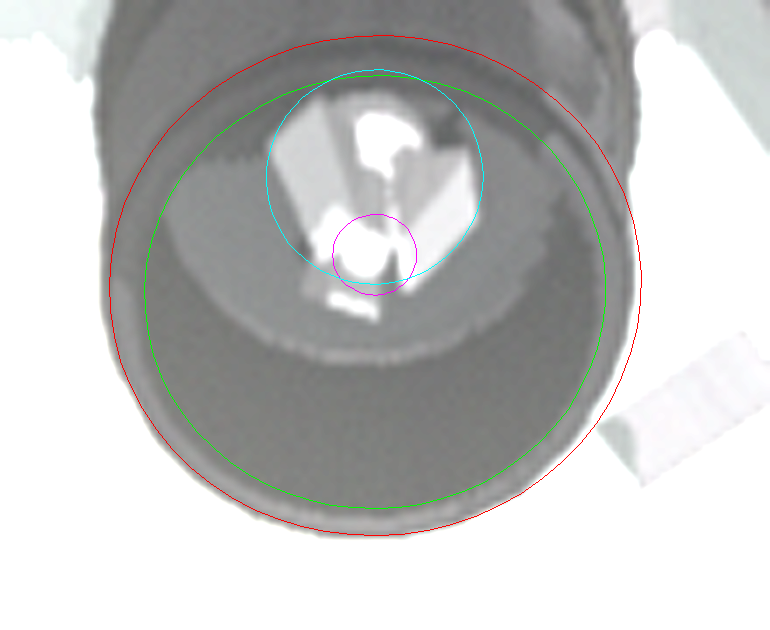

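```bash
cat > ef.py <<'E'
from h import *
import pickle,sys
n=sys.argv[1]; c=float(sys.argv[2]); dx=float(sys.argv[3]); dn=float(sys.argv[4])
s=pickle.load(open(f's{n}.pkl','rb'));im=cv2.imread(f'pics/w{n}.png');R=s['eef_rot'];T=s['tcp_pos']
u=np.array([0,.7071,-.7071]);nn=np.array([0,.7071,.7071]);g=np.array([0,0,.1547])
x,y,k=200,120,4; o=cv2.resize(im[y:y+145*1+95,x:x+160],None,fx=k,fy=k,interpolation=cv2.INTER_CUBIC); o=o[:600] if 0 else o
o=cv2.resize(im[y:y+230,x:x+160],None,fx=2.6*1.0,fy=2.6,interpolation=cv2.INTER_CUBIC);k=2.6
for d,col in ((c,(255,0,0)),(c-.005,(255,120,0)),(c-.088,(0,0,255)),(c-.083,(0,255,0))):
    ctr=g+u*d+nn*dn+[dx,0,0]
    p=np.array([wproj(s,T+R@(ctr+.0252*(np.cos(a)*np.array([1,0,0])+np.sin(a)*nn))) for a in np.linspace(0,6.283,60)])
    cv2.polylines(o,[np.int32((p-[x,y]+.5)*k)],True,col,1)
cv2.imwrite(f'pics/ef{n}_{sys.argv[5]}.png',o)
E
python3 ef.py 9 .014 0 .0024 a
```

```text
(no output)
```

View pics/ef9_a.png

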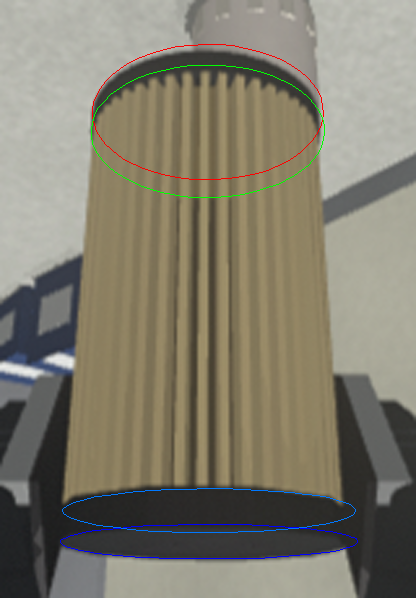

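```bash
cat > snap.py <<'E'
from h import *
np.set_printoptions(suppress=True,precision=4)
C=np.array([.6112,.1909])
s=read_state();R=s['eef_rot'];T=s['tcp_pos']
u=np.array([0,.7071,-.7071]);nn=np.array([0,.7071,.7071])
sn=T+R@(np.array([0,0,.1547])+u*-.074+nn*.0015)
print('t',s['time'],'snap',sn,'axis',R@u,'force',s['force'],'w',s['gripper_width'],'q',s['q'].round(1))
for z in (.13,.115,.09,.066):
    print(z,'tool delta cm',R.T@(np.array([*C,z])-sn)*100)
print('up 1cm =',R.T@[0,0,1]); print('xw',R.T@[1,0,0],'yw',R.T@[0,1,0])
# rot to make axis vertical & keep yaw
from ik import pose,Ro
print('rotfix',Ro.from_matrix(R.T@pose(np.radians(-50),45)).as_rotvec(degrees=True))
E
python3 snap.py
```

```text
t 14.15 snap [0.5869 0.2177 0.2581] axis [0.0087 0.0004 1.    ] force [-0.9856  0.081  -1.2405] w 0.5655735700769493 q [-22.   22.6 -26.3  96.8  55.5  79.  -26.6]
0.13 tool delta cm [ 0.2275 -6.4412 11.6518]
0.115 tool delta cm [ 0.2378 -7.4962 12.7181]
0.09 tool delta cm [ 0.2551 -9.2546 14.4951]
0.066 tool delta cm [  0.2717 -10.9426  16.201 ]
up 1cm = [-0.0069  0.7034 -0.7108]
xw [0.7667 0.4601 0.4478] yw [ 0.642  -0.5419 -0.5424]
rotfix [-0.3022  0.32    0.2393]
```

jog_arm:
  rows:
    - [[0.2,1.3,1.3,-0.3,0.3,0.2],[0.2,2.6,2.5,-0.3,0.3,0.2],[0.2,0.5,4.5,-0.3,0.3,0.2],[0.2,-2,7,-0.3,0.3,0.2],[0.2,-4.5,9.7,-0.3,0.3,0.2],[0.2,-6,11.3,-0.3,0.3,0.2],[0.2,-6.4,11.7,-0.3,0.3,0.2],[0.2,-6.4,11.7,-0.3,0.3,0.2],[0.2,-6.4,11.7,-0.3,0.3,0.2]]

```text
time: 15.05
tcp_pos: [0.5421, 0.2763, 0.3157]
eef_rot: [[0.765, 0.453, 0.457], [0.643, -0.542, -0.541], [0.002, 0.708, -0.706]]
force: [0.5, 0.5, -0.7]
gripper_width: 0.569
```

```bash
python3 snap.py; python3 - <<'E'
from h import *
import pickle
s=read_state();im=get_image('wrist'); cv2.imwrite('pics/w10.png',im[:,:,::-1]); pickle.dump(s,open('s10.pkl','wb'))
a=get_image('scene');b=get_image('side');cv2.imwrite('pics/ss10.png',np.hstack([cv2.resize(a[190:330,260:400],(400,400),interpolation=2),cv2.resize(b[130:270,140:280],(400,400),interpolation=2)])[:,:,::-1])
E
```

```text
t 15.05 snap [0.6139 0.1915 0.1325] axis [-0.0023 -0.0007  1.    ] force [ 0.4687  0.4586 -0.7187] w 0.569276982538834 q [-21.3  31.2 -23.  102.3  63.3  69.4 -37.3]
0.13 tool delta cm [-0.2486 -0.2624  0.0859]
0.115 tool delta cm [-0.252  -1.3241  1.1455]
0.09 tool delta cm [-0.2575 -3.0937  2.9115]
0.066 tool delta cm [-0.2628 -4.7924  4.6068]
up 1cm = [ 0.0022  0.7078 -0.7064]
xw [0.7655 0.4534 0.4567] yw [ 0.6435 -0.5417 -0.5408]
rotfix [ 0.0575 -0.1269 -0.053 ]
```

View pics/w10.png

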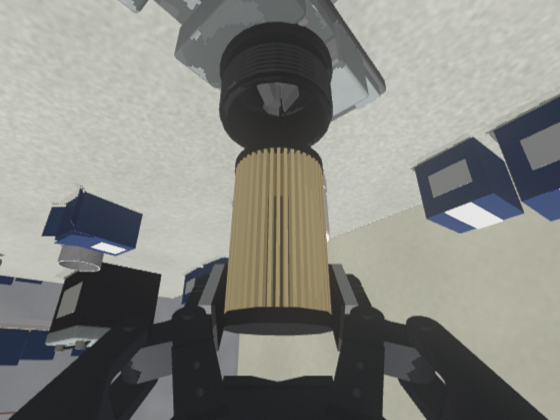

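View pics/ss10.png

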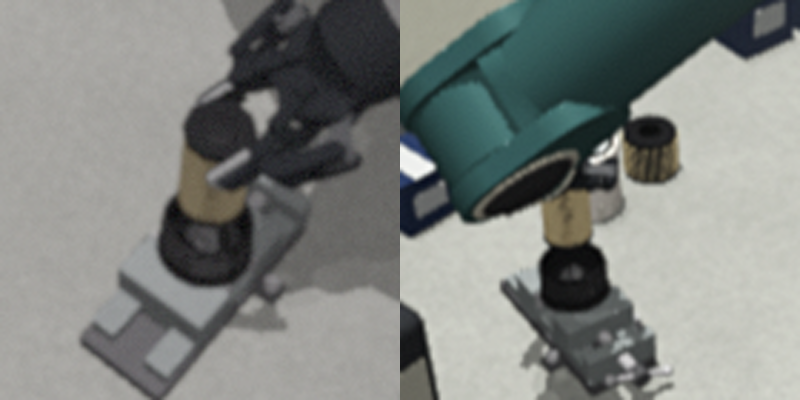

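```bash
python3 cf.py 10 .6112 .1909 200,10,150,150 4 a; python3 ef.py 10 .014 0 .0015 a; python3 - <<'E'
import cv2,numpy as np
a=cv2.imread('pics/cf10_a.png');b=cv2.imread('pics/ef10_a.png')
print(a.shape,b.shape)
o=np.zeros((600,800,3),np.uint8);o[:,:480]=a[:600,60:540];c=b[:300];o[:300,480:800]=c[:300,60:380];cv2.imwrite('pics/c10.png',o)
E
```

```text
(600, 600, 3) (598, 416, 3)
```

View pics/c10.png

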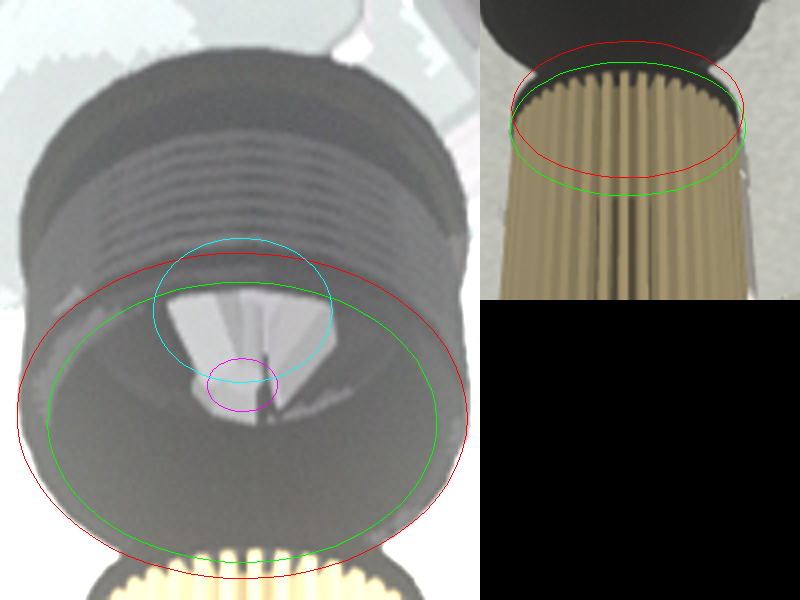

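jog_arm:
  rows:
    - [[-0.25,-0.1,-0.1,0,0,0],[-0.25,-0.5,0.3,0,0,0],[-0.25,-1,0.8,0,0,0],[-0.25,-1.5,1.3,0,0,0],[-0.25,-2,1.8,0,0,0],[-0.25,-2.5,2.3,0,0,0],[-0.25,-2.9,2.7,0,0,0],[-0.25,-2.9,2.7,0,0,0],[-0.25,-2.9,2.7,0,0,0]]

```text
time: 16.1
tcp_pos: [0.5387, 0.2761, 0.2748]
eef_rot: [[0.765, 0.455, 0.456], [0.644, -0.541, -0.541], [0.001, 0.708, -0.707]]
force: [0.1, 0.1, -0.9]
gripper_width: 0.569
```

```bash
python3 snap.py; python3 - <<'E'
from h import *
import pickle
s=read_state();im=get_image('wrist'); cv2.imwrite('pics/w11.png',im[:,:,::-1]); pickle.dump(s,open('s11.pkl','wb'))
a=get_image('scene');b=get_image('side');cv2.imwrite('pics/ss11.png',np.hstack([cv2.resize(a[190:330,260:400],(400,400),interpolation=2),cv2.resize(im[20:180,200:360],(400,400),interpolation=2)])[:,:,::-1])
E
```

```text
t 16.1 snap [0.6103 0.1913 0.0915] axis [-0.0009  0.0002  1.    ] force [ 0.1499  0.087  -0.9261] w 0.5690825083408807 q [-22.2  34.3 -22.2 103.8  65.7  67.5 -41.6]
0.13 tool delta cm [ 0.0458  2.7864 -2.6647]
0.115 tool delta cm [ 0.045   1.725  -1.6048]
0.09 tool delta cm [ 0.0436 -0.0441  0.1617]
0.066 tool delta cm [ 0.0423 -1.7423  1.8576]
up 1cm = [ 0.0006  0.7076 -0.7066]
xw [0.765  0.4548 0.4561] yw [ 0.6441 -0.5408 -0.541 ]
rotfix [ 0.0406 -0.091   0.0462]
```

View pics/ss11.png

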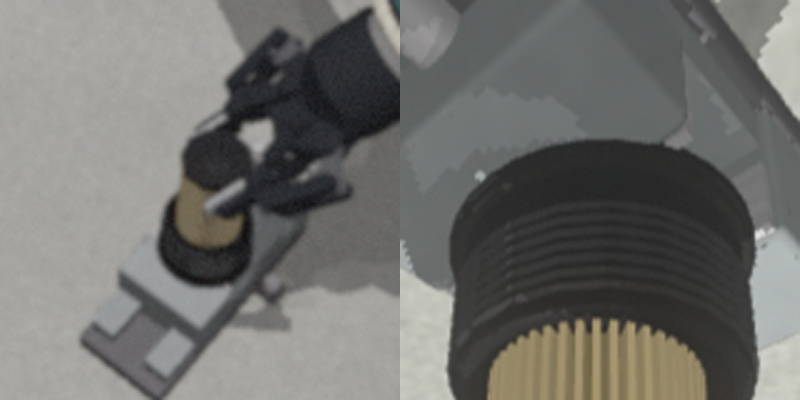

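jog_arm:
  rows:
    - [[0.05,-0.15,0.25,0,0,0],[0.05,-0.3,0.4,0,0,0],[0.05,-0.45,0.55,0,0,0],[0.05,-0.6,0.7,0,0,0],[0.05,-0.6,0.7,0,0,0]]

```text
time: 16.75
tcp_pos: [0.5395, 0.2759, 0.2653]
eef_rot: [[0.765, 0.455, 0.456], [0.644, -0.541, -0.541], [0.0, 0.708, -0.707]]
force: [0.2, -0.0, -1.1]
gripper_width: 0.566
```

jog_arm:
  rows:
    - [[0,-0.1,0.1,0,0,0],[0,-0.2,0.2,0,0,0],[0,-0.3,0.3,0,0,0],[0,-0.3,0.3,0,0,0]]

```text
time: 17.15
tcp_pos: [0.5397, 0.276, 0.2616]
eef_rot: [[0.765, 0.454, 0.457], [0.644, -0.541, -0.541], [0.001, 0.708, -0.706]]
force: [1.0, 0.2, 3.6]
gripper_width: 0.568
```

jog_arm:
  rows:
    - [[0,-0.1,0.1,0,0,0],[0,-0.2,0.2,0,0,0],[0,-0.3,0.3,0,0,0],[0,-0.3,0.3,0,0,0]]

```text
time: 17.55
tcp_pos: [0.5397, 0.276, 0.2572]
eef_rot: [[0.765, 0.454, 0.457], [0.644, -0.541, -0.541], [0.001, 0.708, -0.707]]
force: [2.5, 0.7, 1.0]
gripper_width: 0.571
```

```bash
python3 snap.py
```

```text
t 17.55 snap [0.6114 0.1912 0.0739] axis [-0.0015 -0.0003  1.    ] force [2.5425 0.7376 0.955 ] w 0.5714457599064522 q [-22.5  35.8 -21.7 104.1  66.8  66.6 -43.3]
0.13 tool delta cm [-0.0287  3.9764 -3.9556]
0.115 tool delta cm [-0.0307  2.915  -2.8957]
0.09 tool delta cm [-0.0341  1.146  -1.1292]
0.066 tool delta cm [-0.0373 -0.5523  0.5666]
up 1cm = [ 0.0014  0.7076 -0.7066]
xw [0.7648 0.4545 0.4566] yw [ 0.6442 -0.5411 -0.5406]
rotfix [ 0.0403 -0.1305  0.021 ]
```

jog_arm:
  rows:
    - [[0,-0.1,0.1,0,0,0],[0,-0.2,0.2,0,0,0],[0,-0.2,0.2,0,0,0]]

```text
time: 17.85
tcp_pos: [0.5395, 0.2759, 0.254]
eef_rot: [[0.765, 0.455, 0.456], [0.644, -0.541, -0.541], [0.0, 0.707, -0.707]]
force: [2.4, 1.5, 0.4]
gripper_width: 0.57
```

jog_arm:
  rows:
    - [[0,-0.1,0.1,0,0,0],[0,-0.1,0.1,0,0,0]]

```text
time: 18.05
tcp_pos: [0.5392, 0.2757, 0.2522]
eef_rot: [[0.765, 0.456, 0.455], [0.644, -0.541, -0.541], [-0.001, 0.707, -0.707]]
force: [1.5, 0.5, -5.6]
gripper_width: 0.569
```

jog_arm:
  rows:
    - [[0,-0.1,0.1,0,0,0],[0,-0.1,0.1,0,0,0]]

```text
time: 18.25
tcp_pos: [0.5394, 0.2757, 0.251]
eef_rot: [[0.765, 0.455, 0.455], [0.644, -0.541, -0.541], [-0.0, 0.707, -0.707]]
force: [-0.5, -0.1, -1.6]
gripper_width: 0.567
```

jog_arm:
  rows:
    - [[0,-0.07,0.07,0,0,0],[0,-0.07,0.07,0,0,0]]

```text
time: 18.45
tcp_pos: [0.5395, 0.2758, 0.2503]
eef_rot: [[0.765, 0.455, 0.456], [0.644, -0.541, -0.541], [0.0, 0.708, -0.707]]
force: [0.2, 0.3, -1.0]
gripper_width: 0.569
```

jog_arm:
  rows:
    - [[0,-0.07,0.07,0,0,0],[0,-0.07,0.07,0,0,0]]

```text
time: 18.65
tcp_pos: [0.5396, 0.2759, 0.2496]
eef_rot: [[0.765, 0.454, 0.456], [0.644, -0.541, -0.541], [0.001, 0.708, -0.706]]
force: [-0.8, 0.3, 1.0]
gripper_width: 0.573
```

jog_arm:
  rows:
    - [[0,-0.05,0.05,0,0,0],[0,-0.05,0.05,0,0,0]]

```text
time: 18.85
tcp_pos: [0.5397, 0.2759, 0.2494]
eef_rot: [[0.765, 0.454, 0.457], [0.644, -0.541, -0.542], [0.001, 0.708, -0.706]]
force: [-2.4, -0.8, 8.4]
gripper_width: 0.568
```

jog_arm:
  rows:
    - [[0,-0.05,0.05,0,0,0],[0,-0.05,0.05,0,0,0]]

```text
time: 19.05
tcp_pos: [0.5397, 0.276, 0.2493]
eef_rot: [[0.765, 0.453, 0.457], [0.644, -0.54, -0.542], [0.002, 0.709, -0.705]]
force: [-5.5, -0.3, 16.5]
gripper_width: 0.567
```

jog_arm:
  rows:
    - [[0,-0.05,0.05,0,0,0],[0,-0.05,0.05,0,0,0],[0,-0.05,0.05,0,0,0]]

```text
time: 19.35
tcp_pos: [0.5398, 0.276, 0.2491]
eef_rot: [[0.765, 0.452, 0.458], [0.644, -0.54, -0.542], [0.002, 0.71, -0.705]]
force: [-9.3, -0.6, 24.7]
gripper_width: 0.562
```

```bash
python3 snap.py; python3 - <<'E'
from h import *
import pickle
s=read_state();im=get_image('wrist'); cv2.imwrite('pics/w12.png',im[:,:,::-1]); pickle.dump(s,open('s12.pkl','wb'))
a=get_image('scene');cv2.imwrite('pics/ss12.png',np.hstack([cv2.resize(a[190:330,260:400],(400,400),interpolation=2),cv2.resize(im[20:340,140:460],(400,400),interpolation=2)])[:,:,::-1])
E
```

```text
t 19.35 snap [0.6119 0.1909 0.0661] axis [-0.0038  0.0015  1.    ] force [-9.2564 -0.5794 24.6661] w 0.5615495051973921 q [-22.7  36.6 -21.5 104.2  67.5  66.4 -44.2]
0.13 tool delta cm [-0.0361  4.5019 -4.5321]
0.115 tool delta cm [-0.0391  3.4374 -3.4752]
0.09 tool delta cm [-0.044   1.6634 -1.7137]
0.066 tool delta cm [-0.0487 -0.0397 -0.0227]
up 1cm = [ 0.002   0.7096 -0.7046]
xw [0.7653 0.4525 0.4578] yw [ 0.6437 -0.5401 -0.5422]
rotfix [ 0.2038 -0.126  -0.0333]
```

View pics/ss12.png

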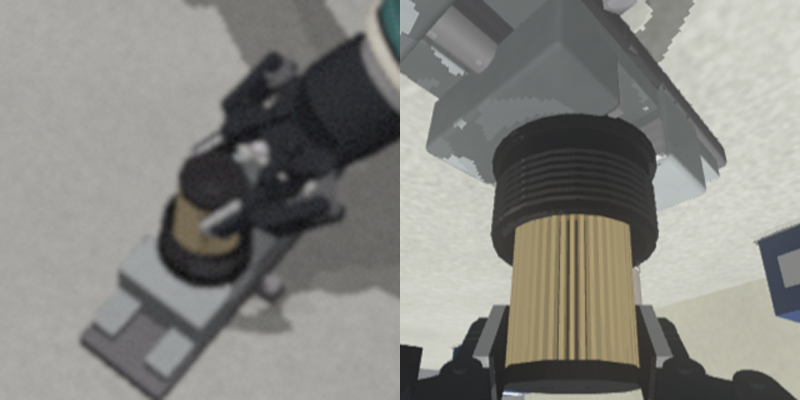

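jog_arm:
  rows:
    - [[0,0.1,-0.1,0,0,0],[0,0.2,-0.2,0,0,0],[0,0.2,-0.2,0,0,0]]

```text
time: 19.75
tcp_pos: [0.5396, 0.2759, 0.2502]
eef_rot: [[0.765, 0.455, 0.456], [0.644, -0.541, -0.541], [0.001, 0.707, -0.707]]
force: [0.2, -0.2, -0.9]
gripper_width: 0.565
```

jog_arm:
  rows:
    - [[0,0.05,-0.05,0,0,0],[0,0.05,-0.05,0,0,0]]

```text
time: 19.95
tcp_pos: [0.5396, 0.2758, 0.2508]
eef_rot: [[0.765, 0.455, 0.456], [0.644, -0.541, -0.541], [0.001, 0.707, -0.707]]
force: [0.1, 0.3, -0.6]
gripper_width: 0.567
```

jog_arm:
  rows:
    - [[0,0.05,-0.05,0,0,0],[0,0.05,-0.05,0,0,0]]

```text
time: 20.15
tcp_pos: [0.5396, 0.2758, 0.2516]
eef_rot: [[0.765, 0.455, 0.456], [0.644, -0.541, -0.541], [0.001, 0.708, -0.707]]
force: [-0.2, -0.0, -0.4]
gripper_width: 0.567
```

Free play so far is about 2 mm. Next I'll creep up to the stop.

jog_arm:
  rows:
    - [[0,0.05,-0.05,0,0,0],[0,0.05,-0.05,0,0,0]]

```text
time: 20.35
tcp_pos: [0.5395, 0.2758, 0.2521]
eef_rot: [[0.765, 0.455, 0.456], [0.644, -0.541, -0.541], [0.0, 0.707, -0.707]]
force: [0.6, 0.7, -5.4]
gripper_width: 0.569
```

jog_arm:
  rows:
    - [[0,0.04,-0.04,0,0,0],[0,0.04,-0.04,0,0,0]]

```text
time: 20.55
tcp_pos: [0.5394, 0.2758, 0.2523]
eef_rot: [[0.765, 0.456, 0.455], [0.644, -0.541, -0.541], [0.0, 0.707, -0.707]]
force: [1.8, 0.0, -13.2]
gripper_width: 0.567
```

The stop is firm at about 2.6 mm of play and the pull is at 13 N. I'll nudge it to about 15–16 N and hold.

jog_arm:
  rows:
    - [[0,0.015,-0.015,0,0,0],[0,0.015,-0.015,0,0,0]]

```text
time: 20.75
tcp_pos: [0.5394, 0.2759, 0.2524]
eef_rot: [[0.765, 0.456, 0.455], [0.644, -0.541, -0.541], [-0.0, 0.707, -0.707]]
force: [5.1, 0.7, -20.6]
gripper_width: 0.569
```

jog_arm:
  rows:
    - [[0,0,0,0,0,0],[0,0,0,0,0,0],[0,0,0,0,0,0],[0,0,0,0,0,0]]

```text
time: 21.15
tcp_pos: [0.5393, 0.2759, 0.2525]
eef_rot: [[0.765, 0.456, 0.455], [0.644, -0.541, -0.541], [-0.0, 0.707, -0.707]]
force: [4.2, 2.5, -25.8]
gripper_width: 0.568
```

jog_arm:
  rows:
    - [[0,0,0,0,0,0],[0,0,0,0,0,0],[0,0,0,0,0,0],[0,0,0,0,0,0]]

```text
time: 21.55
tcp_pos: [0.5393, 0.2759, 0.2525]
eef_rot: [[0.765, 0.456, 0.455], [0.644, -0.541, -0.541], [-0.0, 0.707, -0.707]]
force: [6.0, 1.7, -24.8]
gripper_width: 0.565
```

jog_arm:
  rows:
    - [[0,0,0,0,0,0],[0,0,0,0,0,0],[0,0,0,0,0,0],[0,0,0,0,0,0]]

```text
time: 21.95
tcp_pos: [0.5393, 0.2759, 0.2525]
eef_rot: [[0.765, 0.456, 0.455], [0.644, -0.541, -0.541], [0.0, 0.707, -0.707]]
force: [5.3, 1.6, -25.8]
gripper_width: 0.566
```

That overshot: the pull kept building after I stopped and read about 25–26 N, element weight included. I'll ease off now to about 15 N, hold it there, and recheck that the clip still holds.

jog_arm:
  rows:
    - [[0,-0.035,0.035,0,0,0],[0,-0.035,0.035,0,0,0],[0,-0.035,0.035,0,0,0],[0,-0.035,0.035,0,0,0]]

```text
time: 22.35
tcp_pos: [0.5394, 0.2758, 0.2524]
eef_rot: [[0.765, 0.455, 0.456], [0.644, -0.541, -0.541], [0.0, 0.707, -0.707]]
force: [2.5, 1.2, -24.0]
gripper_width: 0.571
```

jog_arm:
  rows:
    - [[0,-0.02,0.02,0,0,0],[0,-0.02,0.02,0,0,0],[0,-0.02,0.02,0,0,0]]

```text
time: 22.65
tcp_pos: [0.5395, 0.2759, 0.2523]
eef_rot: [[0.765, 0.455, 0.456], [0.644, -0.541, -0.541], [0.001, 0.708, -0.707]]
force: [1.1, 0.1, -20.9]
gripper_width: 0.571
```

jog_arm:
  rows:
    - [[0,-0.02,0.02,0,0,0],[0,-0.02,0.02,0,0,0],[0,-0.02,0.02,0,0,0]]

```text
time: 22.95
tcp_pos: [0.5396, 0.2758, 0.2522]
eef_rot: [[0.765, 0.454, 0.456], [0.644, -0.541, -0.541], [0.001, 0.708, -0.706]]
force: [-1.3, -0.3, -15.5]
gripper_width: 0.567
```

jog_arm:
  rows:
    - [[0,0,0,0,0,0],[0,0,0,0,0,0]]

```text
time: 23.15
tcp_pos: [0.5396, 0.2758, 0.2522]
eef_rot: [[0.765, 0.454, 0.456], [0.644, -0.541, -0.541], [0.001, 0.708, -0.706]]
force: [-1.8, -0.4, -14.2]
gripper_width: 0.565
```

jog_arm:
  rows:
    - [[0,0.002,-0.002,0,0,0],[0,0.002,-0.002,0,0,0],[0,0.002,-0.002,0,0,0]]

```text
time: 23.45
tcp_pos: [0.5396, 0.2758, 0.2522]
eef_rot: [[0.765, 0.454, 0.456], [0.644, -0.541, -0.541], [0.001, 0.708, -0.706]]
force: [-1.3, -0.9, -12.2]
gripper_width: 0.565
```

jog_arm:
  rows:
    - [[0,0.012,-0.012,0,0,0],[0,0.012,-0.012,0,0,0],[0,0.012,-0.012,0,0,0]]

```text
time: 23.75
tcp_pos: [0.5396, 0.2758, 0.2522]
eef_rot: [[0.765, 0.455, 0.456], [0.644, -0.541, -0.541], [0.001, 0.708, -0.707]]
force: [-0.7, -1.1, -14.0]
gripper_width: 0.562
```

jog_arm:
  rows:
    - [[0,0.005,-0.005,0,0,0],[0,0.005,-0.005,0,0,0],[0,0.005,-0.005,0,0,0],[0,0.005,-0.005,0,0,0]]

```text
time: 24.15
tcp_pos: [0.5396, 0.2759, 0.2522]
eef_rot: [[0.765, 0.455, 0.456], [0.644, -0.541, -0.541], [0.001, 0.708, -0.707]]
force: [-0.9, -0.9, -14.6]
gripper_width: 0.563
```

jog_arm:
  rows:
    - [[0,0,0,0,0,0],[0,0,0,0,0,0],[0,0,0,0,0,0]]

```text
time: 24.45
tcp_pos: [0.5396, 0.2758, 0.2522]
eef_rot: [[0.765, 0.455, 0.456], [0.644, -0.541, -0.541], [0.001, 0.708, -0.707]]
force: [-0.6, -0.5, -15.8]
gripper_width: 0.568
```

jog_arm:
  rows:
    - [[0,0,0,0,0,0],[0,0,0,0,0,0],[0,0,0,0,0,0],[0,0,0,0,0,0],[0,0,0,0,0,0],[0,0,0,0,0,0]]

```text
time: 25.05
tcp_pos: [0.5396, 0.2758, 0.2523]
eef_rot: [[0.765, 0.455, 0.456], [0.644, -0.541, -0.541], [0.001, 0.708, -0.707]]
force: [-0.3, -0.5, -16.7]
gripper_width: 0.567
```

It has held at 14–17 N for over a second. I'll lower it back to the floor and release.

jog_arm:
  rows:
    - [[0,-0.06,0.06,0,0,0],[0,-0.12,0.12,0,0,0],[0,-0.18,0.18,0,0,0],[0,-0.22,0.22,0,0,0],[0,-0.22,0.22,0,0,0],[0,-0.22,0.22,0,0,0]]

```text
time: 25.65
tcp_pos: [0.5398, 0.276, 0.2496]
eef_rot: [[0.765, 0.454, 0.457], [0.644, -0.541, -0.541], [0.002, 0.708, -0.706]]
force: [0.9, 0.2, 3.1]
gripper_width: 0.566
```

jog_arm:
  rows:
    - [[0,0,0,0,0,0],[0,0,0,0,0,0],[0,0,0,0,0,0],[0,0,0,0,0,0],[0,0,0,0,0,0],[0,0,0,0,0,0],[0,0,0,0,0,0]]
  fingers: 1

```text
time: 26.35
tcp_pos: [0.5396, 0.2759, 0.2492]
eef_rot: [[0.765, 0.455, 0.456], [0.644, -0.541, -0.541], [0.001, 0.708, -0.707]]
force: [-0.6, -0.2, 0.3]
gripper_width: 1.0
```

jog_arm:
  rows:
    - [[0,0,-1,0,0,0],[0,0,-3,0,0,0],[0,0,-6,0,0,0],[0,0,-9,0,0,0],[0,0,-12,0,0,0],[0,0,-12,0,0,0],[0,0,-12,0,0,0]]

```text
time: 27.05
tcp_pos: [0.4841, 0.3416, 0.3351]
eef_rot: [[0.764, 0.455, 0.458], [0.645, -0.541, -0.54], [0.002, 0.708, -0.707]]
force: [0.8, -0.1, -0.9]
gripper_width: 0.998
```

```bash
python3 - <<'E'
from h import *
import pickle
s=read_state();print(s['time'],s['tcp_pos'],s['force'],s['gripper_width'])
im=get_image('wrist'); cv2.imwrite('pics/w13.png',im[:,:,::-1]); pickle.dump(s,open('s13.pkl','wb'))
a=get_image('scene');b=get_image('side');cv2.imwrite('pics/sc13.png',np.hstack([cv2.resize(a,(400,300)),cv2.resize(b,(400,300))])[:,:,::-1])
E
```

```text
27.05 [0.48407896 0.34163935 0.33508824] [ 0.82031749 -0.08280966 -0.86095401] 0.9984401027279406
```

View pics/w13.png

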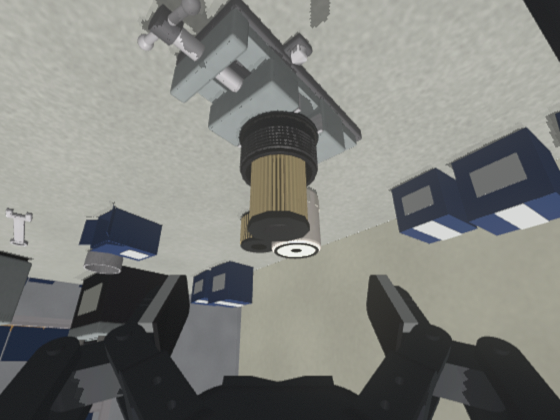

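View pics/sc13.png

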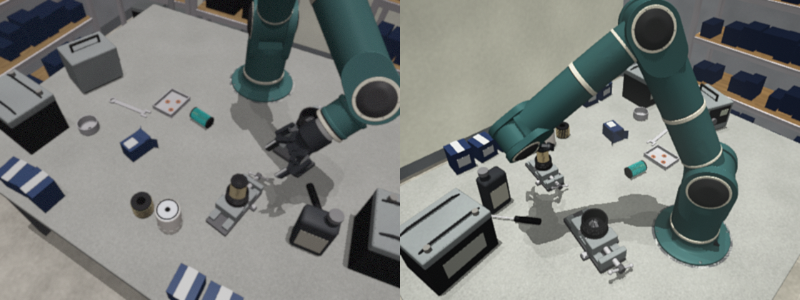

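The element stands upright in the cap, with its closed end at (278,225) and the gripper clear. As a last check I'll compare its top height with 154 mm and confirm the bystanders haven't moved.

```bash
python3 - <<'E'
from h import *
import pickle
s=pickle.load(open('s13.pkl','rb'));im=cv2.imread('pics/w13.png')
k=5;x,y=225,100;o=cv2.resize(im[y:y+150-40+40,x:x+110],None,fx=4,fy=4,interpolation=2);k=4
for z,c,r in ((.154,(0,0,255),.0252),(.159,(0,255,0),.0252),(.1,(255,0,255),.034)):
    p=np.array([wproj(s,[.6112+r*np.cos(a),.1909+r*np.sin(a),z]) for a in np.linspace(0,6.283,60)]);cv2.polylines(o,[np.int32((p-[x,y]+.5)*k)],True,c,1)
cv2.imwrite('pics/f13.png',o)
a=cv2.imread('pics/scene0.png');b=get_image('scene')[:,:,::-1]
d=cv2.absdiff(a,np.ascontiguousarray(b)).max(2)
for n,(u,v,w,h) in dict(spin=(218,275,40,52),wide=(182,268,34,38),cup=(108,162,32,26),tray=(214,125,54,38),wrench=(150,135,62,30),turq=(264,148,38,34),carton=(166,180,40,45),bottle=(405,290,75,65)).items(): print(n,np.mean(d[v:v+h,u:u+w]>40).round(3))
E
```

```text
spin 0.0
wide 0.0
cup 0.0
tray 0.0
wrench 0.0
turq 0.0
carton 0.0
bottle 0.0
```

View pics/f13.png

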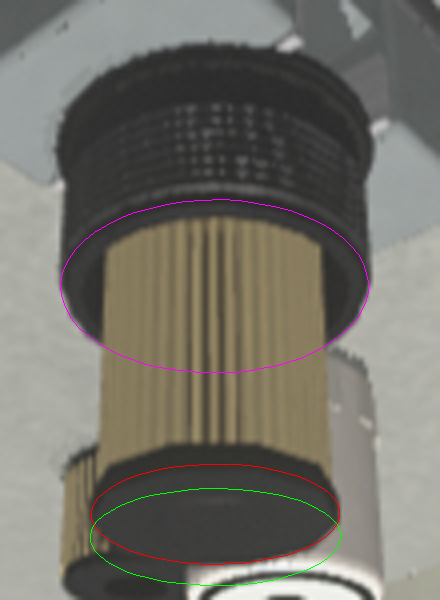

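The closed end matches the 154 mm ring, so the element is home, and none of the bystanders has moved. Handing in.

```bash
python3 -c "
from cell import *
print(finish_job())"
```

```text
the job is handed in; nothing more can be done
None
```

The element is clipped fully home in the cap of the small vise and stands there released. However, my pull test briefly reached the 25 N limit and may have passed it.

- **Moves:** I drew the element out of the carton by its snap end, laid it on the bench and let go. I then took it by the closed end, stood it snap end down over the prongs and pressed it home.
- **Seating:** the snap face came to rest at a measured z of 66 mm, with about 25 N of downward push.
- **Pull test:** the clip stopped the element after about 2.6 mm of free play. I then queued a small nudge and the hold in one go. The pull kept building and read 24.8–25.8 N for about 0.8 s before I could react, including roughly 1 N of element weight and sensor offset. That puts the load on the prongs at about 24–25 N, so **I can't rule out that it went over 25 N**. I eased off and held 14–17 N for about 1.3 s.
- **After the overshoot:** the clip still held in that second pull, with the stop at the same height.
- **Last checks:** the closed end sits at about 154 mm, as it should when home. The gripper is clear, and the before-and-after pictures show no change at the carton, the turquoise look-alike or the bystanders compared (I did not compare the screwdriver). The arm used about 27 s of the 72 s.

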